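# Fit the release key in the gear unit's splined socket and hold it down

### The arm

A 7-joint arm with a two-finger parallel gripper is mounted at the origin on the work surface. World frame = base frame: x ahead of the robot, y to its left, z up, the work surface at z = 0. Lengths are in m, angles in rad, forces in N, time in s.
With the tool pointing down it reaches from about 0.4 to 0.85 m from the base axis. Payload 4.5 kg.
Tool frame: the origin (TCP) lies midway between the tips of the shut fingers; the grasp point (between the pads) lies 19 mm behind it; z points along the fingers, y is the direction in which the jaws open and shut (so a half turn about z gives the same grasp; the last joint's range is limited). The gripper opens to 88 mm and grips with 3 to 60 N. Pads are 18 mm wide; open, the fingers measure 123 mm over their backs; the gripper's body (75 mm by 187 mm) begins 45 mm behind the grasp point.
Start: joints at [1.158, 0.689, -0.195, 1.565, 0.157, 0.902, -0.215], TCP at [0.27, -0.564, 0.203] pointing down, gripper open.
Joint ranges: [-3.01, 3.01], [-0.46, 2.08], [-1.47, 1.51], [0.13, 2.56], [-1, 4.14], [0.04, 2.09], [-2.66, 2.66]. Speed limits (rad/s): [2.57, 2.57, 3.14, 3.14, 3.14, 3.14, 3.14].

### API

Orientations are given as a unit quaternion [x, y, z, w].
In Python, from plant import get_state, snapshot, finish_job, regions_of gives the robot as it stands.
- The arm moves only by the tool send_rows, never from a script. Its argument "series" is a list of rows, each an object of numbers: "grip": the opening, from 0 (shut) to 1 (fully open); "dx", "dy", "dz": the shift along the tool's x, y, z in mm; "turn": the turn about the tool's z in rad. A call has 1 to 20 rows; each row shifts and turns the commanded pose from where the row before left it, along the tool's axes as they then stand; what a row does not reach is not made up. A row lasts 1/10 s, in which the tool goes at most 50 mm and 8.59 degrees, less where a joint would pass 70% of its speed; a pose out of reach is approached as far as the arm can. A call is refused whole if a number of a shift passes 50 or a number of a turn 0.15, either way. A call with a gripper value outside its range is refused whole. The fingers move at their own pace and stop on an object; "force" is the grip in N (left out, the last holds). Time passes only in rows, so rows that do not move let the fingers close. It gives the time, the measured TCP pose, the force and the opening at its end, in the units of the state.
- get_state(): the state, without advancing time (a new reading comes with each control period).
- snapshot(name): name is "scene" or "side" or "wrist"; returns a dict with "img" (480x640x3 uint8, red, green, blue), "depth" (480x640 float32, m along the optical axis (not along the pixel's ray), 0 where there is no reading), "fov_y" (degrees; the focal length in pixels is half the picture's height over the tangent of half this angle, whatever the lens; pixels are square), "cx", "cy" (the principal point, pixels), "R" (3x3) and "t" (3): a world point X has camera coordinates R X + t. Camera axes: x right, y down, z forward; pixel columns grow to the right and rows downward; lengths in m; the calibration is good to about 2 mm. A picture is of the moment at which its call begins.
- finish_job(): hands the job in, once; it reports no verdict.
Trained networks look in a picture, given as the dict that the camera call returned (one of the last four; its "shot" number tells which), for a name from the list of things; names that differ only in an ending like _2 or _b are one class to them, and where a whole thing is asked for, a point or a joint stands for the part that bears it (a point fixed in the world has none). Each returns a list of dicts, best first, with "score" (0 to 1); they miss things now and then, are a little off and sometimes report something else, mostly with a low value. They report only what shows in the picture. A call takes as long as a camera call. They do not tell look-alikes from the thing itself.
- regions_of(picture, target): "pixels" (480x640 bool, what is visible of it) and "extent" ([left, top, right, bottom] in pixels, round what is visible of it).
The state is a dict: "clock": time; "q": joint angles; "qd": joint speeds; "joint_torque": joint torques, N m; "tool_pos": TCP position; "eef_rot": TCP orientation; "contact_force": force on the tool from outside, world axes, zero at the start; "moment": the same for the moment, N m; "opening": opening from 0.0 (shut) to 1.0 (fully open).
Only numpy, scipy, OpenCV 4.12 (cv2) and the standard library are available. Lean on these libraries where they do the work, as an engineer would, in place of code of your own. Each camera call takes 0.05 s, during which the arm holds its last target.

### The job

Take the dust cap off the gear unit's upright socket and hang it by its strap loop on the hook of the stand, letting go of it there. Then take the cross-splined key from its wooden block, turn it until its splines mesh with the socket's slots, and push it fully home against the spring, its collar down on the rim. Finish still gripping the key and holding it pressed down (do not let go), and leave the other things on the bench where they are.

Things in the scene. Friction and masses are not known exactly. Their poses are not given: they have to be found in the camera images.
- gear_unit: Gear unit fixed to the bench: flat aluminium gearbox 100 x 100 x 40 mm high with a grey motor (71 mm across, 102 mm long, up to 82 mm high) lying along the unit's +x, away from the robot. Origin: centre of the gearbox's underside, on the bench. The drive socket stands on the gearbox at this same x, y.
- socket: Upright steel drive socket, fixed, 52 mm across, 61 mm tall. Origin: on its axis at its foot, 40 mm above the bench; z up. Its bore is a cross of two slots along its own x and y (yaw independent of the gear unit's), each 10 mm wide, 29 mm long: a key fits at four angles, 90 degrees apart. Slots start 1 mm below the plain rim (41 mm inside) and end at the plunger, 35 mm below the rim.
- socket_mouth (a point): Point on the socket's axis at rim height (101 mm above the bench).
- plunger (a joint): Spring plunger at the bottom of the socket, a slide in m: 0 = up (its top 35 mm below the rim), grows as it is pushed down; 0.010 when the key's collar sits on the rim, stop at 0.012. It pushes up with 5 N at 0 and 10 N at 0.010, more than the key's weight, so an unheld key rises again.
- cap: Black dust cap, loose, 70-120 g, over the socket's rim with 2 mm play: disc 63 mm across, skirt 12 mm deep, rigid strap loop on top. Origin: on its axis at the skirt's lower edge, 89 mm above the bench at the start; disc top 18 mm above it. Loop: square arch, 40 mm wide outside along cap y (30 inside), strap 12 mm wide along cap x, 5 mm thick; top 70 mm above the origin, opening 47 mm high.
- cap_loop (a point): Middle of the underside of the loop's top bar, 65 mm above the cap's origin.
- hook_stand: Hook stand, fixed, left or right of the gear unit: steel base 90 x 90 x 12 mm, post 14 mm thick, 158 mm tall. One level prong, 8 mm thick, runs from the post along the stand's -x (roughly towards the robot), its axis 150 mm above the bench; 70 mm from the post's axis it turns up and ends 78 mm from the axis, 168 mm above the bench. Origin: centre of the base's underside.
- hook_seat (a point): Point on top of the prong, 45 mm from the post's axis, 154 mm above the bench: where a loop should hang.
- key_block: Wooden block, fixed, 80 x 80 x 60 mm high, with an upright round hole 31 mm wide in the middle in which the key stands. Origin: centre of the underside. It stands on the other side of the gear unit from the hook stand.
- key: Release key, loose, 150-310 g, upright in the block, collar resting on its top. Origin: on its axis at the collar's underside; z up. Below: stem 45 mm long, fins 26 mm across, 6 mm thick, along key x and y, last 6 mm a wedge 22.5 mm across, 3 mm thick at the tip. Collar 48 mm across, 6 mm thick; 14 mm neck; flat handle from 18 to 58 mm above the origin, 42 mm wide along key x, 14 mm thick along y.
- key_tip (a point): Lower end of the key's stem on its axis, 45 mm below the key's origin.
- jar: Bystander: transparent jar with a white flip-top lid, 72 mm across, 102 mm tall. Origin: centre of the underside.
- level: Bystander: yellow spirit level, 300 mm long along its y, 24 mm thick, 52 mm high, at the back. Origin: centre of the underside.
- clamp: Bystander: steel C-clamp lying flat, about 90 x 190 x 24 mm. Origin: near the middle of the frame, at bench height.
- mallet: Bystander: blue mallet lying along its x, about 250 x 95 x 60 mm, head to +x. Origin: under the handle.
- lamp_socket: Bystander: small white porcelain light socket, 60 mm across, 42 mm tall. Origin: centre of the underside.
- tape: Bystander: grey tape measure, 65 x 62 x 34 mm. Origin: centre of the underside.
- tin: Bystander: round metal tin, 72 mm across, 52 mm tall. Origin: centre of the underside.
Things that resemble listed ones, but are neither listed nor needed, are in the scene too. What is shaped like the cap but purple is not meant.

How it is judged:
By the outcome, as a careful person would: the job done as asked, in the order asked, and still so for the second after the job is handed in, while the arm keeps its last pose, push and grip.
It also fails if it takes over 51 s, if anything falls off the work surface, if the arm or the gripper's body presses on something with over 40 N, if the wrist force passes 120 N, or if a joint passes its speed limit or range.

## Working session

There is one attempt and no reset: what is moved stays moved. The work goes in short steps, Python scripts to look and compute and a tool call to move; the robot and the scene stay as the last step left them, time stands still between calls to the robot, and variables do not carry over. Pictures are saved under pics/ and viewed, and the job is handed in when it is done.

Besides the shell and the picture viewer there is one more tool, called after "Request:" as name([rows], argument=value, ...), one row to a line, values as JSON. send_rows: Moves the arm, as the interface text tells. Its arguments: {"type":"object","properties":{"series":{"type":"array","items":{"type":"object","properties":{"grip":{"type":"number"},"dx":{"type":"number"},"dy":{"type":"number"},"dz":{"type":"number"},"turn":{"type":"number"}}}},"force":{"type":"number"}},"required":["series"]}

```bash
ls; mkdir -p pics; cat > h.py <<'E'
import numpy as np, cv2
from plant import get_state, snapshot, finish_job, regions_of
def save(p,name): cv2.imwrite('pics/'+name,cv2.cvtColor(p['img'],cv2.COLOR_RGB2BGR))
def f(p): return 240/np.tan(np.radians(p['fov_y'])/2)
def world(p,mask=None):
    d=p['depth'];v,u=np.mgrid[0:480,0:640];F=f(p)
    c=np.stack([(u-p['cx'])/F*d,(v-p['cy'])/F*d,d],-1)
    w=(c-p['t'])@p['R']
    w[d<=0]=np.nan
    return w
def proj(p,X):
    c=np.asarray(p['R'])@np.asarray(X)+p['t'];F=f(p);return F*c[0]/c[2]+p['cx'],F*c[1]/c[2]+p['cy']
E
python3 - <<'E'
from h import *
import pickle
print(get_state())
for n in ['scene','side','wrist']:
    p=snapshot(n);save(p,n+'0.png');pickle.dump(p,open(n+'0.pkl','wb'));print(n,p['fov_y'],p['cx'],p['cy'],-np.array(p['R']).T@p['t'])
    print([k for k in p])
    for t in ['gear_unit','socket','cap','hook_stand','key_block','key','jar','level','clamp','mallet','lamp_socket','tape','tin']:
        w=world(p)
        for r in regions_of(p,t)[:3]:
            m=r['pixels']&(p['depth']>0)
            print(n,t,round(r['score'],2),r['extent'],np.round(np.nanmedian(w[m],0),3) if m.any() else None, np.round(np.nanmax(w[m][:,2]),3) if m.any() else None)
E
```

```text
pics
{'clock': 0.0, 'q': array([ 1.15782787,  0.6899824 , -0.19449909,  1.56634099,  0.15729987,
        0.90250305, -0.21508289]), 'qd': array([-7.31196793e-05, -1.86731630e-03,  2.02768423e-03,  8.82974685e-04,
        4.84901245e-04, -3.00429121e-04,  6.63752138e-04]), 'joint_torque': array([-2.20872180e-04, -5.27551746e+01, -1.26656268e+00, -1.53425735e+01,
       -5.25402557e-02,  6.64131498e-03,  1.62667666e-04]), 'tool_pos': array([ 0.26967389, -0.56305163,  0.20231152]), 'eef_rot': array([ 9.75142987e-01,  2.21574607e-01, -2.73701194e-04, -8.79955003e-04]), 'contact_force': array([-0.67604452, -0.09107213,  0.11824917]), 'moment': array([-0.00595873, -0.08080698,  0.02223449]), 'opening': 0.9989618402725329}
scene 49.47212710418725 329.84215539532954 247.6362059074985 [1.57762717 0.03650212 0.75523085]
['img', 'depth', 'fov_y', 'cx', 'cy', 'R', 't', 'shot']
scene gear_unit 0.74 [295.0, 263.3, 345.4, 329.9] [ 0.685 -0.005  0.047] 0.087
scene socket 0.54 [483.2, 280.3, 526.9, 311.2] [0.641 0.402 0.031] 0.041
scene socket 0.17 [430.7, 280.6, 472.1, 340.1] [0.748 0.258 0.074] 0.1
[... 2475 characters left out ...]
175.6] [ 0.61  -0.414  0.042] 0.065
side lamp_socket 0.77 [378.2, 275.3, 402.8, 302.0] [0.41  0.121 0.027] 0.049
side lamp_socket 0.47 [312.9, 206.5, 334.0, 237.8] [ 0.577 -0.011  0.109] 0.166
side tape 0.77 [273.5, 382.8, 306.8, 418.9] [0.62  0.416 0.035] 0.041
side tape 0.24 [311.0, 295.8, 367.6, 357.3] [0.536 0.242 0.014] 0.171
side tin 0.89 [267.9, 173.3, 292.7, 199.4] [ 0.732 -0.243  0.051] 0.058
wrist 71.33797392237005 312.2662204249843 233.51789458223953 [ 0.3355301  -0.53152845  0.38483933]
['img', 'depth', 'fov_y', 'cx', 'cy', 'R', 't', 'shot']
wrist cap 0.42 [286.1, 2.6, 319.8, 16.9] [ 0.434 -0.475  0.023] 0.03
wrist mallet 0.78 [285.2, 1.5, 320.0, 20.7] [ 0.434 -0.475  0.023] 0.03
```

View pics/scene0.png

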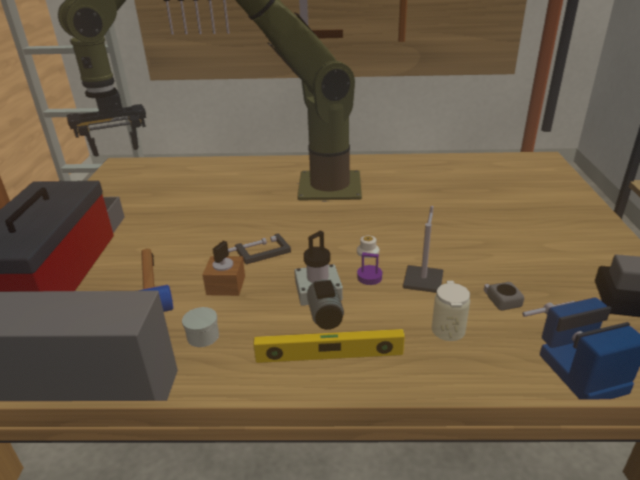

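View pics/side0.png

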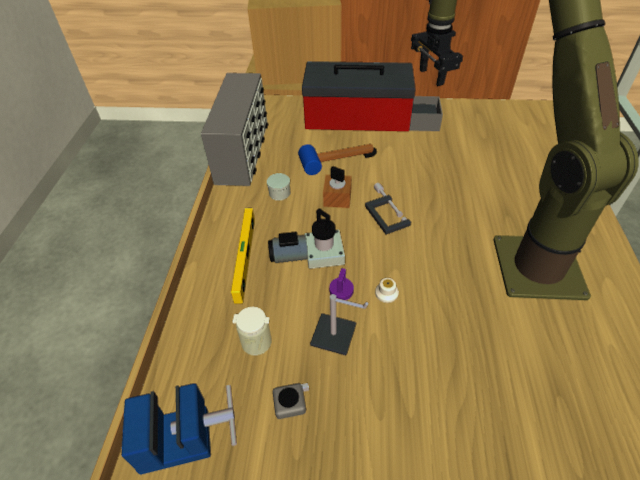

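```bash
python3 - <<'E'
import cv2
a=cv2.imread('pics/scene0.png')[200:300,290:450];b=cv2.imread('pics/side0.png')[160:365,270:410]
cv2.imwrite('pics/c1.png',cv2.resize(a,None,fx=5,fy=5,interpolation=2)); cv2.imwrite('pics/c2.png',cv2.resize(b,None,fx=2.9,fy=2.9,interpolation=2))
E
```

```text
(no output)
```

View pics/c1.png

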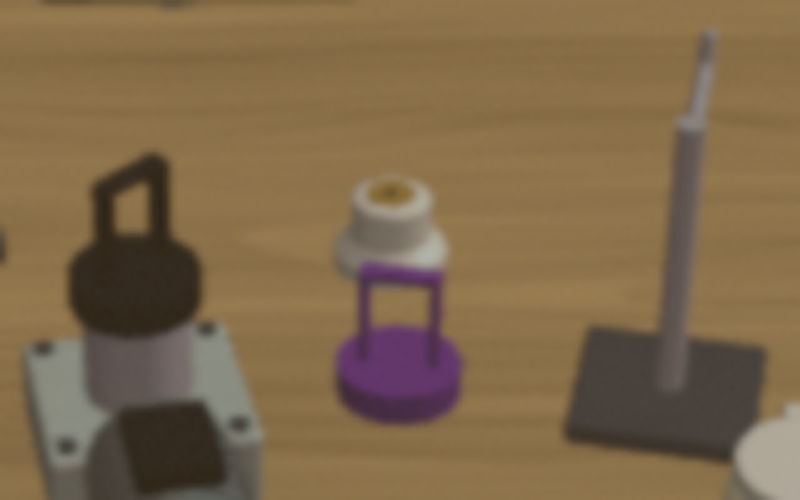

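View pics/c2.png

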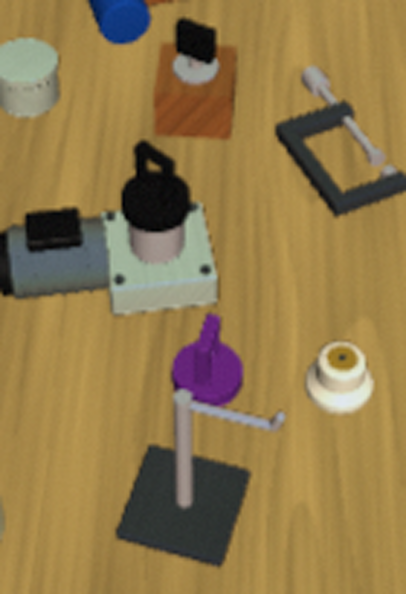

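The black cap sits on the socket at scene (317,250) and side (325,225). The purple look-alike stands on the bench at scene (370,268) and side (342,287), and I'll leave it alone. The hook stand is on the left (+y), with its prong pointing towards the robot. The key is in the block on the right. Next I'll measure these.

```bash
python3 - <<'E'
from h import *
import pickle
for n in ['scene','side']:
    p=pickle.load(open(n+'0.pkl','rb'));w=world(p)
    def sel(lo,hi): 
        m=((w>lo)&(w<hi)).all(-1); return w[m]
    def rect(q,name):
        if len(q)<5: print(n,name,len(q));return
        r=cv2.minAreaRect((q[:,:2]*1000).astype(np.float32)); print(n,name,len(q),'mean',np.round(q.mean(0),4),'box',np.round(r[0],1),np.round(r[1],1),round(r[2],1))
    rect(sel([.5,-.08,.12],[.66,.06,.2]),'loop')
    rect(sel([.5,-.08,.15],[.66,.06,.2]),'looptop')
    rect(sel([.5,-.08,.1],[.66,.06,.112]),'capdisc')
    rect(sel([.5,-.08,.035],[.66,.08,.043]),'gearbox')
    rect(sel([.4,.15,.135],[.66,.35,.2]),'prong')
    rect(sel([.4,.15,.09],[.66,.35,.13]),'post')
    rect(sel([.4,.15,.008],[.66,.35,.016]),'base')
    rect(sel([.48,-.32,.055],[.66,-.16,.0635]),'block')
    rect(sel([.48,-.32,.082],[.66,-.16,.13]),'handle')
    rect(sel([.48,-.32,.064],[.66,-.16,.075]),'collar')
# tool axes & wrist cam
from scipy.spatial.transform import Rotation as R
s=get_state();r=R.from_quat(s['eef_rot']).as_matrix();print(r.round(3))
p=pickle.load(open('wrist0.pkl','rb'));c=-np.array(p['R']).T@p['t'];print('cam in tool',r.T@(c-s['tool_pos']),(np.array(p['R'])@r).round(3))
E
```

```text
scene loop 197 mean [ 0.5821 -0.0212  0.1455] box [580.5 -21.3] [16.2 43.7] 47.7
scene looptop 87 mean [ 0.5826 -0.0214  0.158 ] box [580.6 -20.9] [15.9 42.8] 51.0
scene capdisc 335 mean [ 0.5876 -0.0196  0.107 ] box [581.8 -20.2] [63.  61.5] 30.0
scene gearbox 447 mean [ 0.5848 -0.0259  0.0403] box [590.6 -18.7] [118.5 100.5] 11.0
scene prong 131 mean [0.5193 0.2399 0.1528] box [509.7 243.4] [13.5 88.7] 74.1
scene post 91 mean [0.5457 0.2337 0.1104] box [545.3 234. ] [13.8 10.9] 83.7
scene base 752 mean [0.5467 0.2328 0.0128] box [541.4 234.1] [90.5 96.5] 75.0
scene block 476 mean [ 0.5653 -0.2438  0.0601] box [ 554.8 -247.4] [83.2 86.1] 86.3
scene handle 256 mean [ 0.5603 -0.2459  0.1036] box [ 556.1 -247.6] [17.2 43.4] 63.2
scene collar 157 mean [ 0.5609 -0.2451  0.0668] box [ 559.2 -254.6] [50.3 63.9] 7.4
side loop 146 mean [ 0.5764 -0.0163  0.147 ] box [576.9 -18.5] [14.6 42.3] 46.9
side looptop 74 mean [ 0.5763 -0.0166  0.1589] box [577.3 -19. ] [14.6 40.9] 46.6
side capdisc 305 mean [ 0.5786 -0.0121  0.1077] box [577.5 -17.1] [60.9 62.1] 32.9
side gearbox 550 mean [ 0.5799 -0.      0.0404] box [596.6 -13.9] [140.3 104.5] 10.0
side prong 201 mean [0.5111 0.2449 0.1543] box [505.8 246.6] [16.2 85.1] 71.7
side post 69 mean [0.5386 0.2407 0.1104] box [538.7 239.9] [13.6  9.2] 4.0
side base 1080 mean [0.5386 0.2418 0.013 ] box [539.  236.8] [92.6 90.3] 76.6
side block 295 mean [ 0.5528 -0.2348  0.0605] box [ 552.4 -245.8] [89.9 80.2] 88.3
side handle 171 mean [ 0.5513 -0.2404  0.1048] box [ 552.3 -243.9] [19.3 43.5] 58.7
side collar 116 mean [ 0.5524 -0.2378  0.0671] box [ 550.8 -241.5] [79.3 75.2] 84.6
[[ 0.902  0.432  0.   ]
 [ 0.432 -0.902 -0.   ]
 [-0.     0.    -1.   ]]
cam in tool [ 0.07291994 -0.00068312 -0.1817127 ] [[-0.001  1.     0.001]
 [-0.958 -0.    -0.287]
 [-0.287 -0.001  0.958]]
```

Request:
send_rows([
  {"turn":-0.125,"dz":-23,"grip":1},
  {"turn":-0.125,"dz":-23},
  {"turn":-0.124,"dz":-23},
  {"dx":46.8,"dy":-11.2},
  {"dx":46.8,"dy":-11.2},
  {"dx":46.8,"dy":-11.2},
  {"dx":46.8,"dy":-11.2},
  {"dx":46.8,"dy":-11.2},
  {"dx":46.8,"dy":-11.2},
  {"dx":46.8,"dy":-11.2},
  {"dx":46.8,"dy":-11.2},
  {"dx":46.8,"dy":-11.2},
  {"dx":46.8,"dy":-11.2},
  {"dx":46.8,"dy":-11.2},
  {"dx":46.8,"dy":-11.2},
  {"dx":46.8,"dy":-11.2},
  {},
  {},
  {},
], force=25)

```text
schema error: expected keys grip, dx, dy, dz, turn
```

```bash
cat >> h.py <<'E'
from scipy.spatial.transform import Rotation as Rot
def tool():
    s=get_state();r=Rot.from_quat(s['eef_rot']).as_matrix()
    print('clk',round(s['clock'],2),'tcp',s['tool_pos'].round(4),'yaw',round(np.degrees(np.arctan2(r[1,0],r[0,0])),2),'tilt z',r[:,2].round(3),'F',s['contact_force'].round(1),'op',round(s['opening'],3),'q7',round(s['q'][6],2))
    return s,r
def to(r,s,goal):
    d=r.T@(np.array(goal)-s['tool_pos'])*1000;print('delta tool mm',d.round(1));return d
def sel(w,lo,hi): return w[((w>lo)&(w<hi)).all(-1)]
def rect(q,name):
    if len(q)<5: print(name,len(q));return
    b=cv2.minAreaRect((q[:,:2]*1000).astype(np.float32)); a=b[2]; 
    if b[1][0]<b[1][1]: a+=90
    print(name,len(q),'mean',np.round(q.mean(0),4),'box',np.round(b[0],1),np.round(b[1],1),'long axis',round(a,1))
E
python3 - <<'E'
from h import *
s,r=tool()
p=snapshot('wrist');save(p,'w1.png');w=world(p)
rect(sel(w,[.5,-.08,.12],[.66,.06,.2]),'loop')
rect(sel(w,[.5,-.08,.152],[.66,.06,.2]),'looptop')
rect(sel(w,[.5,-.08,.098],[.66,.06,.112]),'capdisc')
rect(sel(w,[.5,-.08,.037],[.66,.08,.043]),'gearbox')
print([ (x['score'],x['extent']) for x in regions_of(p,'cap')])
E
```

```text
clk 2.1 tcp [ 0.2701 -0.5637  0.2031] yaw 25.6 tilt z [ 0. -0. -1.] F [-0.4  1.  -0.7] op 0.997 q7 -0.22
loop 0
looptop 0
capdisc 0
gearbox 0
[]
```

View pics/w1.png

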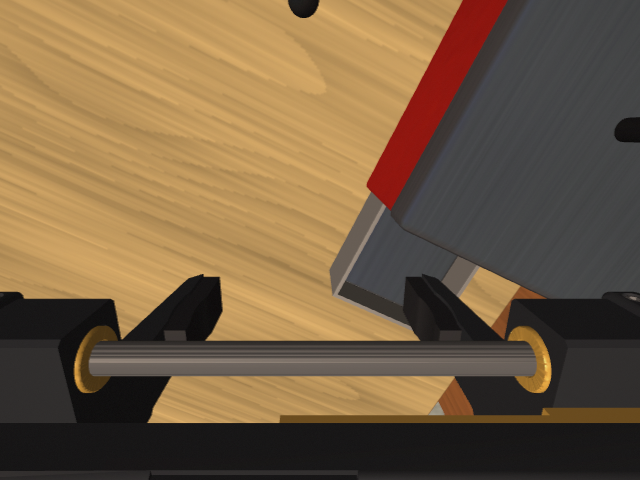

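```bash
python3 - <<'E'
from h import *
import pickle
p=pickle.load(open('wrist0.pkl','rb'));w=world(p)
q=w[:260].reshape(-1,3);q=q[np.isfinite(q[:,2])&(q[:,2]>.03)];print(q.min(0),q.max(0))
for u,v in [(370,185),(400,220),(500,200),(335,290),(480,10)]: print(u,v,w[v,u])
p=pickle.load(open('scene0.pkl','rb'));w=world(p);q=sel(w,[.3,-.75,.03],[.8,-.45,.5]);print(q.min(0),q.max(0))
E
```

```text
[ 0.22820455 -0.76430028  0.0300001 ] [ 0.5026946  -0.47015793  0.19246444]
370 185 [ 0.31428144 -0.60967969  0.02781758]
400 220 [ 0.31074607 -0.60797075  0.16875589]
500 200 [ 0.35034104 -0.65686957  0.17444508]
335 290 [ 0.20515022 -0.61970299  0.06946243]
480 10 [ 0.47604659 -0.61015542  0.08252271]
[ 0.30002112 -0.74970721  0.03031307] [ 0.6976441 -0.4504218  0.499998 ]
```

Request:
send_rows([
  {"grip":1,"dx":0,"dy":0,"dz":-23,"turn":-0.125},
  {"grip":1,"dx":0,"dy":0,"dz":-23,"turn":-0.125},
  {"grip":1,"dx":0,"dy":0,"dz":-23,"turn":-0.124},
  {"grip":1,"dx":46.8,"dy":-11.2,"dz":0,"turn":0},
  {"grip":1,"dx":46.8,"dy":-11.2,"dz":0,"turn":0},
  {"grip":1,"dx":46.8,"dy":-11.2,"dz":0,"turn":0},
  {"grip":1,"dx":46.8,"dy":-11.2,"dz":0,"turn":0},
  {"grip":1,"dx":46.8,"dy":-11.2,"dz":0,"turn":0},
  {"grip":1,"dx":46.8,"dy":-11.2,"dz":0,"turn":0},
  {"grip":1,"dx":46.8,"dy":-11.2,"dz":0,"turn":0},
  {"grip":1,"dx":46.8,"dy":-11.2,"dz":0,"turn":0},
  {"grip":1,"dx":46.8,"dy":-11.2,"dz":0,"turn":0},
  {"grip":1,"dx":46.8,"dy":-11.2,"dz":0,"turn":0},
  {"grip":1,"dx":46.8,"dy":-11.2,"dz":0,"turn":0},
  {"grip":1,"dx":46.8,"dy":-11.2,"dz":0,"turn":0},
  {"grip":1,"dx":46.8,"dy":-11.2,"dz":0,"turn":0},
  {"grip":1,"dx":0,"dy":0,"dz":0,"turn":0},
  {"grip":1,"dx":0,"dy":0,"dz":0,"turn":0},
], force=25)

```text
clock: 4.0
tool_pos: [0.5784, -0.0179, 0.2719]
eef_rot: [0.916, 0.4, -0.0, -0.0]
contact_force: [-0.4, -0.3, -0.2]
opening: 1.0
```

```bash
python3 - <<'E'
from h import *
s,r=tool()
p=snapshot('wrist');save(p,'w2.png');w=world(p)
rect(sel(w,[.5,-.08,.12],[.66,.06,.2]),'loop')
rect(sel(w,[.5,-.08,.152],[.66,.06,.2]),'looptop')
rect(sel(w,[.5,-.08,.098],[.66,.06,.112]),'capdisc')
rect(sel(w,[.5,-.08,.037],[.66,.08,.043]),'gearbox')
print([ (x['score'],x['extent']) for x in regions_of(p,'cap')])
to(r,s,[.578,-.018,.125])
E
```

```text
clk 4.0 tcp [ 0.5784 -0.0179  0.2719] yaw 47.2 tilt z [-0.  0. -1.] F [-0.4 -0.3 -0.2] op 1.0 q7 -1.0
loop 688 mean [ 0.5776 -0.0188  0.1561] box [576.8 -19.3] [12.3 39.7] long axis 137.5
looptop 608 mean [ 0.5772 -0.0192  0.1587] box [576.7 -19.3] [12.2 39.4] long axis 137.5
capdisc 1997 mean [ 0.5804 -0.0156  0.107 ] box [576.8 -19.3] [62.1 61.7] long axis 2.0
gearbox 3191 mean [ 0.5856 -0.0083  0.04  ] box [597.3 -15.3] [141.5  99.5] long axis 11.1
[(0.96, [285.1, 177.1, 341.5, 235.3]), (0.83, [190.8, 124.4, 246.4, 175.2])]
delta tool mm [-3.000e-01 -1.000e-01  1.469e+02]
```

View pics/w2.png

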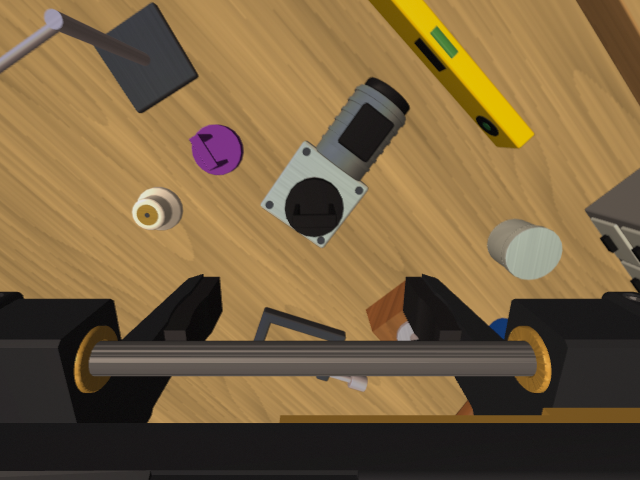

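Seen from the wrist, the black cap is at pixel (314,207), on top of the gearbox. It measures (0.577, -0.019), with the loop top at 0.159 as it should be. Next I descend and grip the loop's legs.

Request:
send_rows([
  {"grip":1,"dx":-1,"dy":0,"dz":42,"turn":0},
  {"grip":1,"dx":-1,"dy":0,"dz":42,"turn":0},
  {"grip":1,"dx":0,"dy":0,"dz":35,"turn":0},
  {"grip":1,"dx":0,"dy":0,"dz":20,"turn":0},
  {"grip":1,"dx":0,"dy":0,"dz":8,"turn":0},
  {"grip":0.7,"dx":0,"dy":0,"dz":0,"turn":0},
  {"grip":0.3,"dx":0,"dy":0,"dz":0,"turn":0},
  {"grip":0.3,"dx":0,"dy":0,"dz":0,"turn":0},
  {"grip":0.3,"dx":0,"dy":0,"dz":0,"turn":0},
  {"grip":0.3,"dx":0,"dy":0,"dz":0,"turn":0},
  {"grip":0.3,"dx":0,"dy":0,"dz":0,"turn":0},
], force=25)

```text
clock: 5.2
tool_pos: [0.5771, -0.0207, 0.1256]
eef_rot: [0.917, 0.399, 0.0, 0.0]
contact_force: [0.2, 0.3, -0.2]
opening: 0.478
```

```bash
python3 - <<'E'
from h import *
s,r=tool()
import pickle
p=snapshot('wrist');save(p,'w3.png')
E
```

```text
clk 5.2 tcp [ 0.5771 -0.0207  0.1256] yaw 47.03 tilt z [ 0.001 -0.    -1.   ] F [ 0.2  0.3 -0.2] op 0.478 q7 -1.08
```

View pics/w3.png

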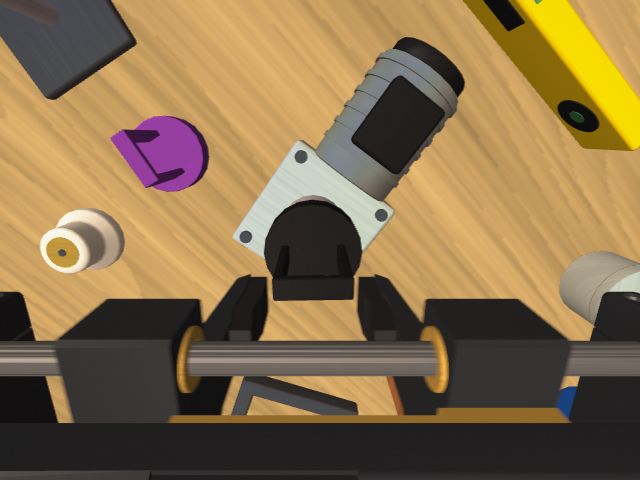

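The fingers have nearly reached the loop's legs. I'll let them finish closing, then lift.

Request:
send_rows([
  {"grip":0.2,"dx":0,"dy":0,"dz":0,"turn":0},
  {"grip":0.2,"dx":0,"dy":0,"dz":0,"turn":0},
  {"grip":0.2,"dx":0,"dy":0,"dz":-5,"turn":0},
  {"grip":0.2,"dx":0,"dy":0,"dz":-10,"turn":0},
  {"grip":0.2,"dx":0,"dy":0,"dz":-15,"turn":0},
  {"grip":0.2,"dx":0,"dy":0,"dz":-15,"turn":0},
  {"grip":0.2,"dx":0,"dy":0,"dz":0,"turn":0},
  {"grip":0.2,"dx":0,"dy":0,"dz":0,"turn":0},
], force=25)

```text
clock: 6.05
tool_pos: [0.5771, -0.0207, 0.1706]
eef_rot: [0.917, 0.399, 0.0, 0.0]
contact_force: [0.0, 0.9, -0.9]
opening: 0.197
```

```bash
python3 - <<'E'
from h import *
s,r=tool()
p=snapshot('wrist');save(p,'w4.png');w=world(p)
p2=snapshot('side');w2=world(p2);p3=snapshot('scene');w3=world(p3)
for ww in (w2,w3): print('top z',np.nanpercentile(sel(ww,[.56,-.06,.145],[.6,.03,.215])[:,2],[50,95]))
for n,ww in (('wrist',w),('side',w2),('scene',w3)):
    rect(sel(ww,[.4,.15,.144],[.66,.35,.162]),n+' prong')
    rect(sel(ww,[.4,.15,.06],[.66,.35,.13]),n+' post')
    rect(sel(ww,[.4,.15,.009],[.66,.35,.015]),n+' base')
cv2.imwrite('pics/s4.png',cv2.resize(cv2.cvtColor(p2['img'],4)[160:365,270:410],None,fx=2.9,fy=2.9))
E
```

```text
clk 6.05 tcp [ 0.5771 -0.0207  0.1706] yaw 47.02 tilt z [ 0.001 -0.    -1.   ] F [ 0.   0.9 -0.9] op 0.197 q7 -1.05
top z [0.16034358 0.21422433]
top z [0.16031419 0.21388962]
wrist prong 0
wrist post 818 mean [0.5389 0.2304 0.0798] box [539.8 232.1] [13.9  8.6] long axis 25.6
wrist base 7594 mean [0.5342 0.2246 0.0122] box [537.7 233.8] [87.4 90.7] long axis 165.6
side prong 172 mean [0.5126 0.2444 0.1545] box [507. 246.] [15.5 81.7] long axis 162.6
side post 113 mean [0.5382 0.2408 0.0959] box [539.  239.9] [ 9.6 13.9] long axis 179.4
side base 941 mean [0.539  0.2413 0.0128] box [538.7 236.6] [92.5 90. ] long axis 76.8
scene prong 98 mean [0.5199 0.2399 0.1543] box [509.1 241.3] [12.8 84.1] long axis 168.6
scene post 150 mean [0.5453 0.2337 0.0961] box [544.1 234.3] [13.9 11.5] long axis 82.9
scene base 650 mean [0.546  0.2335 0.0127] box [541.5 234.4] [89.8 94.4] long axis 165.9
```

View pics/s4.png

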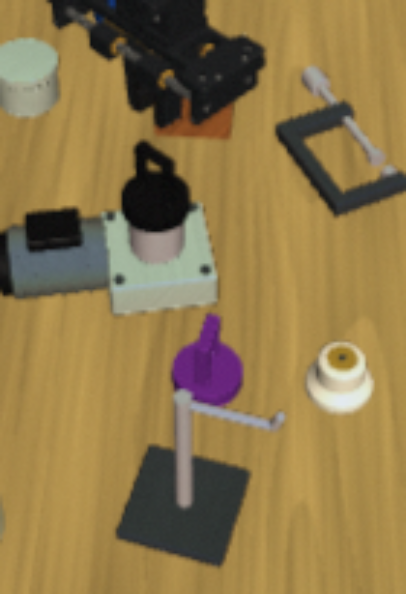

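View pics/w4.png

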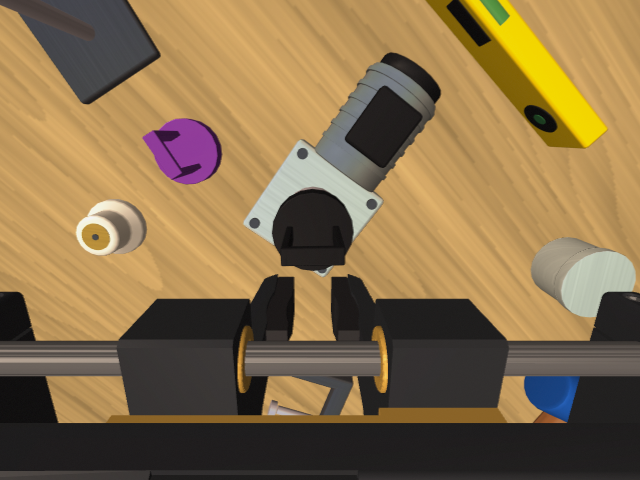

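The grasp missed. The opening is 0.197 (17 mm), and the cap is still on the socket with the fingers behind the loop. I'll compare the finger position the cameras see with the reported TCP.

```bash
python3 - <<'E'
from h import *
s,r=tool()
for n in ['wrist','side','scene']:
    p=snapshot(n);w=world(p)
    g=proj(p,s['tool_pos']);print(n,'TCP proj',np.round(g,1))
    im=cv2.cvtColor(p['img'],4).copy()
    c=(int(g[0]),int(g[1]));cv2.drawMarker(im,c,(0,0,255),0,8,1)
    g2=proj(p,[.5768,-.0193,.159]);cv2.drawMarker(im,(int(g2[0]),int(g2[1])),(0,255,0),0,8,1)
    if n!='wrist':
        q=sel(w,[.45,-.16,.166],[.7,.1,.3]);lo=q[q[:,2]<.19]
        print(n,len(q),'low',len(lo),lo.mean(0) if len(lo) else '',q.min(0),q.max(0))
        rect(lo,n+' tips')
        im=cv2.resize(im[c[1]-60:c[1]+60,c[0]-80:c[0]+80],None,fx=5,fy=5)
    else:
        for u,v in [(283,280),(343,280),(283,330),(345,330),(262,290)]: print(u,v,w[v,u].round(3), (r.T@(w[v,u]-s['tool_pos'])).round(3))
    cv2.imwrite(f'pics/chk_{n}.png',im)
E
```

```text
clk 6.2 tcp [ 0.5763 -0.0208  0.1695] yaw 47.03 tilt z [-0.001 -0.    -1.   ] F [ 0.5 -1.2  0.3] op 0.197 q7 -1.05
wrist TCP proj [314.5 264.4]
283 280 [ 0.571 -0.005  0.208] [ 0.008 -0.015 -0.039]
343 280 [ 0.591 -0.024  0.209] [ 0.008  0.013 -0.039]
283 330 [ 0.573 -0.007  0.249] [ 0.008 -0.011 -0.08 ]
345 330 [ 0.59  -0.021  0.25 ] [ 0.008  0.01  -0.081]
262 290 [0.567 0.002 0.223] [ 0.01  -0.022 -0.054]
side TCP proj [323.5 209.2]
side 897 low 0  [ 0.48641406 -0.0951174   0.20642616] [0.6663267  0.06550057 0.29992673]
side tips 0
scene TCP proj [315.3 229.2]
scene 1504 low 0  [ 0.50845392 -0.10883701  0.20345638] [0.66863326 0.0635704  0.29998379]
scene tips 0
```

View pics/chk_side.png

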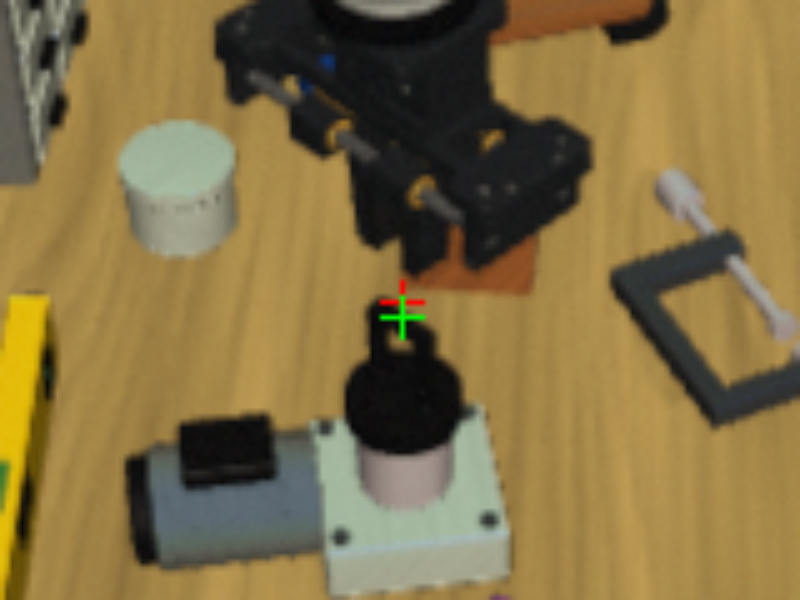

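View pics/chk_scene.png

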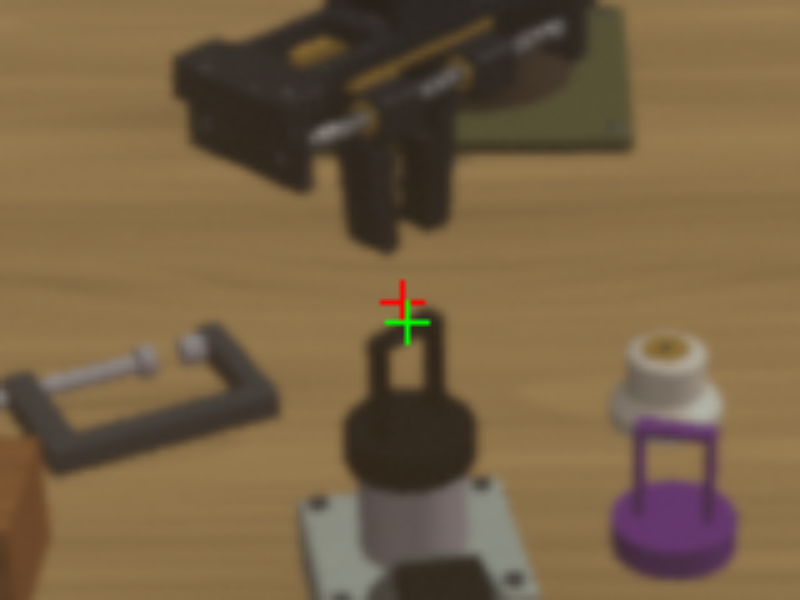

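View pics/chk_wrist.png

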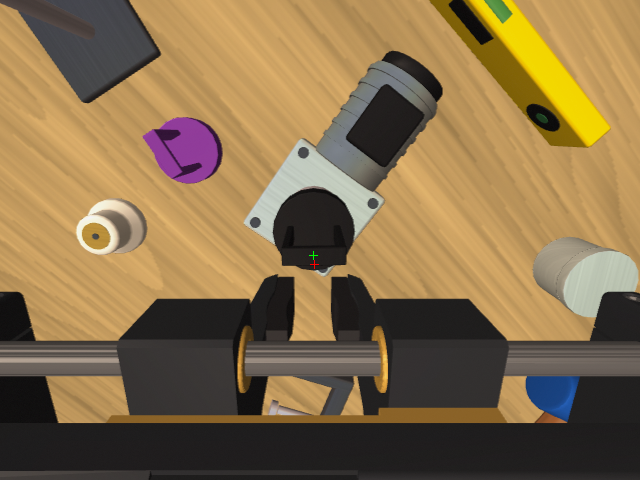

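Sideways the TCP agrees, but the real fingertips end about 34 mm above the reported TCP (tips at z≈0.204 in two cameras, against 0.170 reported). From here I'll use tip z = tcp z + 0.034, then open and go deeper.

Request:
send_rows([
  {"grip":0.9,"dx":1,"dy":0,"dz":0,"turn":0},
  {"grip":0.9,"dx":0,"dy":0,"dz":0,"turn":0},
  {"grip":0.9,"dx":0,"dy":0,"dz":0,"turn":0},
  {"grip":0.9,"dx":0,"dy":0,"dz":0,"turn":0},
  {"grip":0.9,"dx":0,"dy":0,"dz":5,"turn":0},
  {"grip":0.9,"dx":0,"dy":0,"dz":20,"turn":0},
  {"grip":0.9,"dx":0,"dy":0,"dz":25,"turn":0},
  {"grip":0.9,"dx":0,"dy":0,"dz":18,"turn":0},
  {"grip":0.9,"dx":0,"dy":0,"dz":7,"turn":0},
  {"grip":0.3,"dx":0,"dy":0,"dz":0,"turn":0},
  {"grip":0.3,"dx":0,"dy":0,"dz":0,"turn":0},
  {"grip":0.3,"dx":0,"dy":0,"dz":0,"turn":0},
  {"grip":0.3,"dx":0,"dy":0,"dz":0,"turn":0},
  {"grip":0.3,"dx":0,"dy":0,"dz":0,"turn":0},
  {"grip":0.3,"dx":0,"dy":0,"dz":0,"turn":0},
  {"grip":0.3,"dx":0,"dy":0,"dz":0,"turn":0},
], force=25)

```text
clock: 7.95
tool_pos: [0.5779, -0.0201, 0.0957]
eef_rot: [0.917, 0.399, 0.0, 0.0]
contact_force: [-0.8, -0.7, 5.2]
opening: 0.45
```

```bash
python3 - <<'E'
from h import *
s,r=tool()
p=snapshot('wrist');save(p,'w5.png')
E
```

```text
clk 7.95 tcp [ 0.5779 -0.0201  0.0957] yaw 47.02 tilt z [ 0.001 -0.    -1.   ] F [-0.8 -0.7  5.2] op 0.45 q7 -1.1
```

View pics/w5.png

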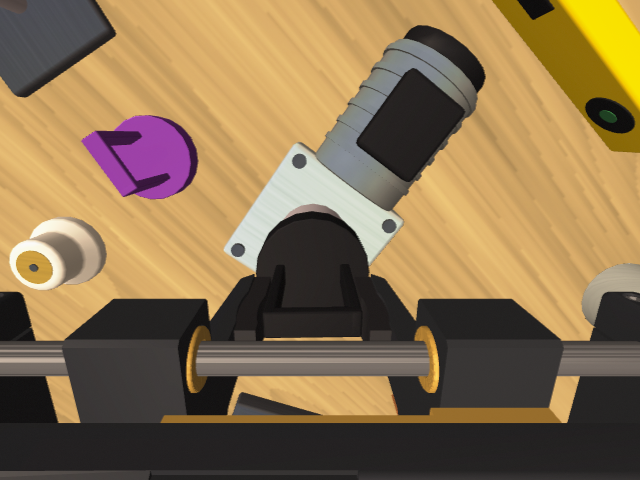

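The loop is gripped (opening 0.45 = 40 mm). Lifting.

Request:
send_rows([
  {"grip":0.3,"dx":0,"dy":0,"dz":-3,"turn":0},
  {"grip":0.3,"dx":0,"dy":0,"dz":-6,"turn":0},
  {"grip":0.3,"dx":0,"dy":0,"dz":-10,"turn":0},
  {"grip":0.3,"dx":0,"dy":0,"dz":-12,"turn":0},
  {"grip":0.3,"dx":0,"dy":0,"dz":-5,"turn":0},
  {"grip":0.3,"dx":0,"dy":0,"dz":0,"turn":0},
], force=25)

```text
clock: 8.6
tool_pos: [0.5784, -0.02, 0.1324]
eef_rot: [0.917, 0.399, 0.001, 0.0]
contact_force: [-1.3, 0.7, -0.8]
opening: 0.449
```

```bash
python3 - <<'E'
from h import *
s,r=tool()
p2=snapshot('side');w2=world(p2);p3=snapshot('scene');w3=world(p3)
for n,p,w in (('side',p2,w2),('scene',p3,w3)):
    g=proj(p,[.577,-.019,.13]);c=(int(g[0]),int(g[1]))
    cv2.imwrite(f'pics/l_{n}.png',cv2.resize(cv2.cvtColor(p['img'],4)[c[1]-50:c[1]+50,c[0]-65:c[0]+65],None,fx=5,fy=5))
    for z in np.arange(.1,.22,.01): 
        q=sel(w,[.53,-.065,z],[.62,.03,z+.01]); print(n,round(z,2),len(q),q.mean(0).round(3) if len(q) else '', np.ptp(q,axis=0).round(3) if len(q) else '')
E
```

```text
clk 8.6 tcp [ 0.5784 -0.02    0.1324] yaw 47.02 tilt z [ 0.002  0.    -1.   ] F [-1.3  0.7 -0.8] op 0.449 q7 -1.08
side 0.1 79 [ 0.577 -0.006  0.102] [0.05  0.032 0.007]
side 0.11 0  
side 0.12 18 [0.578 0.004 0.129] [0.062 0.028 0.003]
side 0.13 63 [0.576 0.005 0.135] [0.061 0.032 0.01 ]
side 0.14 277 [ 0.58  -0.012  0.145] [0.061 0.062 0.009]
side 0.15 25 [ 0.583 -0.019  0.155] [0.035 0.043 0.01 ]
side 0.16 16 [ 0.587 -0.024  0.165] [0.032 0.036 0.01 ]
side 0.17 44 [ 0.583 -0.017  0.175] [0.06  0.044 0.01 ]
side 0.18 47 [ 0.578 -0.011  0.185] [0.06  0.045 0.01 ]
side 0.19 76 [ 0.581 -0.016  0.196] [0.062 0.052 0.01 ]
side 0.2 41 [ 0.581 -0.014  0.205] [0.06  0.05  0.009]
side 0.21 32 [ 0.592 -0.024  0.214] [0.057 0.061 0.009]
scene 0.1 107 [ 0.588 -0.02   0.101] [0.042 0.051 0.005]
scene 0.11 0  
scene 0.12 35 [ 0.603 -0.019  0.128] [0.028 0.059 0.004]
scene 0.13 107 [ 0.604 -0.02   0.135] [0.034 0.061 0.01 ]
scene 0.14 302 [ 0.585 -0.019  0.144] [0.066 0.061 0.01 ]
scene 0.15 41 [ 0.583 -0.021  0.154] [0.036 0.033 0.01 ]
scene 0.16 36 [ 0.58  -0.015  0.166] [0.044 0.052 0.01 ]
scene 0.17 78 [ 0.585 -0.02   0.175] [0.052 0.059 0.01 ]
scene 0.18 80 [ 0.587 -0.02   0.185] [0.051 0.061 0.01 ]
scene 0.19 136 [ 0.583 -0.02   0.195] [0.059 0.062 0.01 ]
scene 0.2 89 [ 0.585 -0.021  0.205] [0.056 0.062 0.01 ]
scene 0.21 95 [ 0.581 -0.018  0.215] [0.065 0.064 0.01 ]
```

View pics/l_side.png

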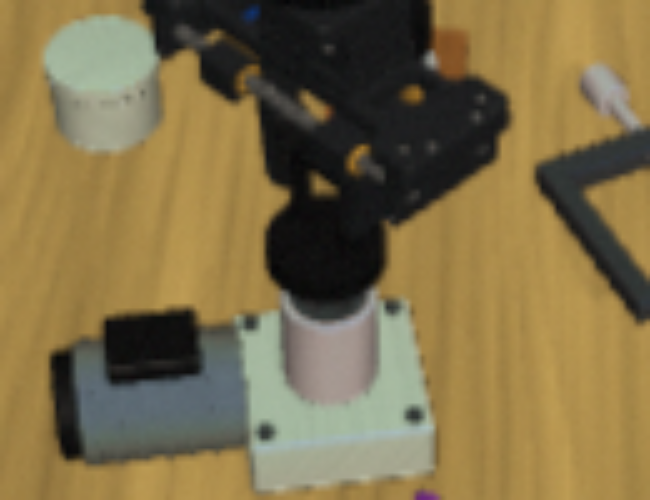

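View pics/l_scene.png

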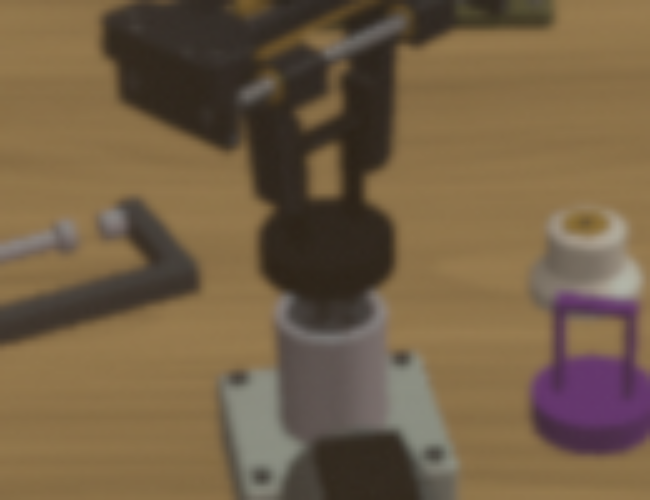

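The cap is off and hanging level in the fingers, with its origin at tcp z − 0.007. I'll turn its loop to line up with the prong (tool yaw 165°).

Request:
send_rows([
  {"grip":0.3,"dx":0,"dy":0,"dz":-3,"turn":-0.07},
  {"grip":0.3,"dx":0,"dy":0,"dz":0,"turn":-0.147},
  {"grip":0.3,"dx":0,"dy":0,"dz":0,"turn":-0.147},
  {"grip":0.3,"dx":0,"dy":0,"dz":0,"turn":-0.147},
  {"grip":0.3,"dx":0,"dy":0,"dz":0,"turn":-0.147},
  {"grip":0.3,"dx":0,"dy":0,"dz":0,"turn":-0.147},
  {"grip":0.3,"dx":0,"dy":0,"dz":0,"turn":-0.147},
  {"grip":0.3,"dx":0,"dy":0,"dz":0,"turn":-0.147},
  {"grip":0.3,"dx":0,"dy":0,"dz":0,"turn":-0.147},
  {"grip":0.3,"dx":0,"dy":0,"dz":0,"turn":-0.147},
  {"grip":0.3,"dx":0,"dy":0,"dz":0,"turn":-0.147},
  {"grip":0.3,"dx":0,"dy":0,"dz":0,"turn":-0.147},
  {"grip":0.3,"dx":0,"dy":0,"dz":0,"turn":-0.147},
  {"grip":0.3,"dx":0,"dy":0,"dz":0,"turn":-0.147},
  {"grip":0.3,"dx":0,"dy":0,"dz":0,"turn":-0.08},
  {"grip":0.3,"dx":0,"dy":0,"dz":0,"turn":0},
], force=30)

```text
clock: 10.3
tool_pos: [0.5771, -0.0203, 0.1333]
eef_rot: [0.13, 0.992, -0.0, -0.001]
contact_force: [0.1, -0.6, -0.4]
opening: 0.448
```

```bash
python3 - <<'E'
from h import *
s,r=tool()
print(s['q'].round(2))
to(r,s,[.430,.180,s['tool_pos'][2]])
p2=snapshot('side');w=world(p2)
m=sel(w,[.44,.2,.147],[.56,.3,.153]);m2=m
for lo in np.arange(.44,.55,.01):
    q=sel(w,[lo,.2,.144],[lo+.01,.3,.162]); 
    if len(q): print(round(lo,2),len(q),q.mean(0).round(4),q[:,2].max().round(3))
S=np.array([.539,.235])
for a in (163,165,167):
    u=np.array([np.cos(np.radians(a)),np.sin(np.radians(a))]);print(a,S+45*u/1000,S+78*u/1000,S+120*u/1000)
im=cv2.cvtColor(p2['img'],4)
u=np.array([np.cos(np.radians(165)),np.sin(np.radians(165))])
for d,z in ((0,.158),(45,.154),(74,.154),(74,.168),(0,.012)):
    g=proj(p2,[*(S+d*u/1000),z]);cv2.circle(im,(int(g[0]),int(g[1])),1,(0,255,0),-1)
cv2.imwrite('pics/h1.png',cv2.resize(im[250:370,270:430],None,fx=5,fy=5,interpolation=2))
E
```

```text
clk 10.3 tcp [ 0.5771 -0.0203  0.1333] yaw 165.1 tilt z [-0.001  0.    -1.   ] F [ 0.1 -0.6 -0.4] op 0.448 q7 0.54
[ 0.42  0.84 -0.85  1.76  0.78  0.91  0.54]
delta tool mm [193.6 155.8   0.2]
0.46 4 [0.468  0.2561 0.1575] 0.161
0.47 19 [0.4752 0.2537 0.1546] 0.16
0.48 18 [0.4848 0.2505 0.1535] 0.157
0.49 20 [0.4951 0.2482 0.1538] 0.156
0.5 16 [0.5048 0.2459 0.1537] 0.156
0.51 20 [0.5145 0.2434 0.1537] 0.157
0.52 20 [0.5254 0.241  0.1538] 0.157
0.53 33 [0.5357 0.2386 0.1553] 0.162
0.54 25 [0.5425 0.2385 0.1556] 0.161
163 [0.49596629 0.24815673] [0.46440823 0.25780499] [0.42424343 0.2700846 ]
165 [0.49553334 0.24664686] [0.46365779 0.25518789] [0.4230889  0.26605829]
167 [0.49515335 0.2451228 ] [0.46299913 0.25254618] [0.42207559 0.26199413]
```

View pics/h1.png

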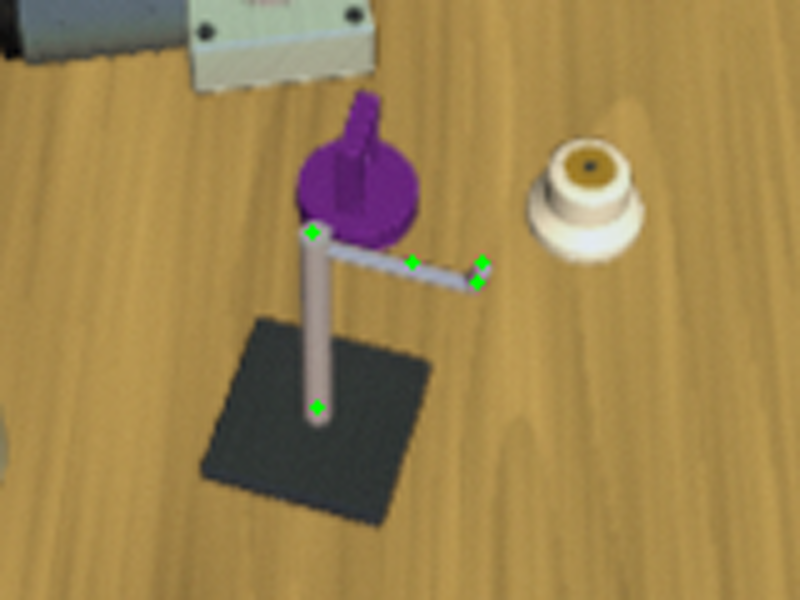

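The stand model (S = (0.539, 0.235), prong at 165°) lands on the prong and its tip in the side picture (green dots). Next I go round to the front of the prong tip.

Request:
send_rows([
  {"grip":0.3,"dx":32,"dy":26,"dz":0,"turn":0},
  {"grip":0.3,"dx":32,"dy":26,"dz":0,"turn":0},
  {"grip":0.3,"dx":32,"dy":26,"dz":0,"turn":0},
  {"grip":0.3,"dx":32,"dy":26,"dz":0,"turn":0},
  {"grip":0.3,"dx":32,"dy":26,"dz":0,"turn":0},
  {"grip":0.3,"dx":33,"dy":26,"dz":0,"turn":0},
  {"grip":0.3,"dx":14,"dy":30,"dz":4,"turn":0},
  {"grip":0.3,"dx":10,"dy":30,"dz":5,"turn":0},
  {"grip":0.3,"dx":5,"dy":21,"dz":0,"turn":0},
  {"grip":0.3,"dx":0,"dy":0,"dz":0,"turn":0},
  {"grip":0.3,"dx":0,"dy":0,"dz":0,"turn":0},
], force=30)

```text
clock: 11.45
tool_pos: [0.4238, 0.2654, 0.1249]
eef_rot: [0.13, 0.992, -0.001, 0.0]
contact_force: [0.4, -0.4, -1.2]
opening: 0.453
```

```bash
python3 - <<'E'
from h import *
s,r=tool()
print(s['q'].round(2))
to(r,s,[.4955,.2465,s['tool_pos'][2]])
p2=snapshot('side');im=cv2.cvtColor(p2['img'],4)
p=snapshot('wrist');save(p,'w6.png')
cv2.imwrite('pics/h2.png',cv2.resize(im[230:370,270:460],None,fx=4,fy=4,interpolation=2))
w=world(p2)
for z in np.arange(.1,.2,.01): 
    q=sel(w,[.36,.2,z],[.458,.32,z+.01]); 
    if len(q):print(round(z,2),len(q),q.mean(0).round(3), q.min(0).round(3),q.max(0).round(3))
E
```

```text
clk 11.45 tcp [0.4238 0.2654 0.1249] yaw 165.07 tilt z [-0.    -0.001 -1.   ] F [ 0.4 -0.4 -1.2] op 0.453 q7 -0.17
[-0.18  0.76 -0.79  2.    0.81  0.74 -0.17]
delta tool mm [-74.2   0.2   0. ]
0.11 2 [0.433 0.292 0.119] [0.421 0.288 0.119] [0.444 0.296 0.12 ]
0.12 46 [0.426 0.292 0.125] [0.393 0.274 0.12 ] [0.449 0.298 0.13 ]
0.13 26 [0.424 0.291 0.134] [0.392 0.262 0.13 ] [0.443 0.298 0.139]
0.14 1 [0.395 0.278 0.14 ] [0.395 0.278 0.14 ] [0.395 0.278 0.14 ]
0.17 2 [0.426 0.235 0.177] [0.426 0.234 0.176] [0.426 0.236 0.177]
0.18 14 [0.42  0.245 0.188] [0.413 0.243 0.183] [0.427 0.25  0.19 ]
0.19 19 [0.42  0.246 0.193] [0.413 0.242 0.19 ] [0.426 0.252 0.196]
```

View pics/h2.png

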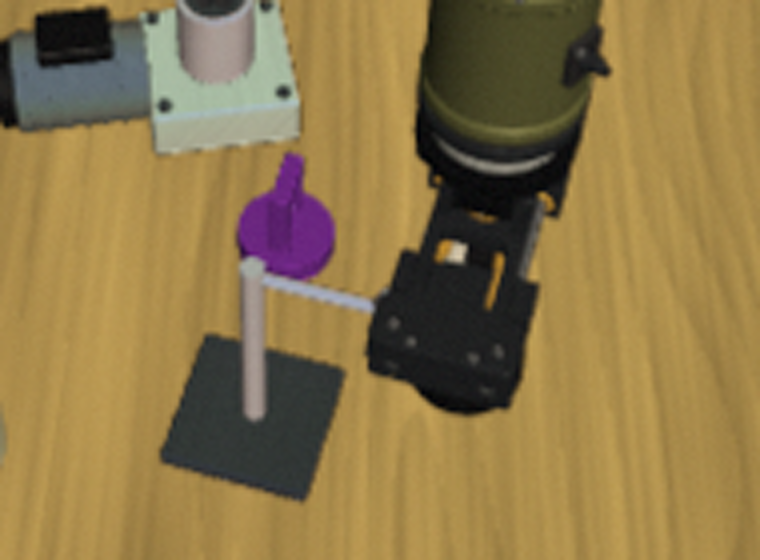

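View pics/w6.png

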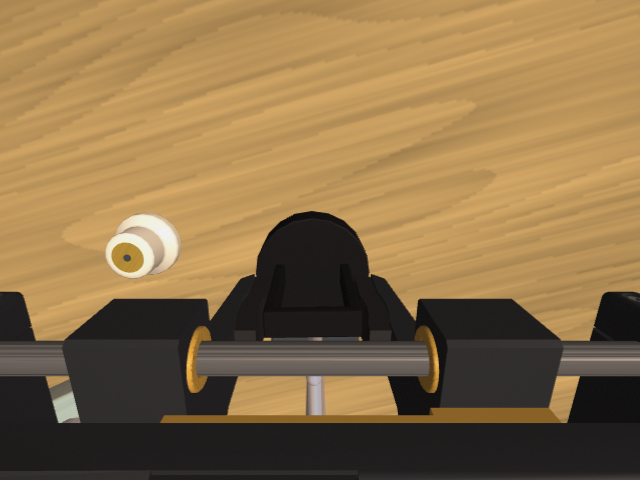

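The cap's lower edge is at 0.118 as planned, and the prong shows centred under the loop at u≈315 in the wrist view. I'll slide in, then lower.

Request:
send_rows([
  {"grip":0.3,"dx":-10,"dy":0,"dz":0,"turn":0},
  {"grip":0.3,"dx":-14,"dy":0,"dz":0,"turn":0},
  {"grip":0.3,"dx":-14,"dy":0,"dz":0,"turn":0},
  {"grip":0.3,"dx":-14,"dy":0,"dz":0,"turn":0},
  {"grip":0.3,"dx":-14,"dy":0,"dz":0,"turn":0},
  {"grip":0.3,"dx":-8,"dy":0,"dz":0,"turn":0},
  {"grip":0.3,"dx":0,"dy":0,"dz":0,"turn":0},
  {"grip":0.3,"dx":0,"dy":0,"dz":8,"turn":0},
  {"grip":0.3,"dx":0,"dy":0,"dz":8,"turn":0},
  {"grip":0.3,"dx":0,"dy":0,"dz":6,"turn":0},
  {"grip":0.3,"dx":0,"dy":0,"dz":2,"turn":0},
  {"grip":0.3,"dx":0,"dy":0,"dz":0,"turn":0},
], force=30)

```text
clock: 12.75
tool_pos: [0.4949, 0.2471, 0.1006]
eef_rot: [0.129, 0.992, -0.0, -0.0]
contact_force: [-0.0, -0.0, -0.5]
opening: 0.45
```

```bash
python3 - <<'E'
from h import *
s,r=tool()
p2=snapshot('scene');im=cv2.cvtColor(p2['img'],4)
cv2.imwrite('pics/h3.png',cv2.resize(im[180:300,350:500],None,fx=5,fy=5,interpolation=2))
E
```

```text
clk 12.75 tcp [0.4949 0.2471 0.1006] yaw 165.16 tilt z [-0.001 -0.001 -1.   ] F [-0.  -0.  -0.5] op 0.45 q7 -0.02
```

View pics/h3.png

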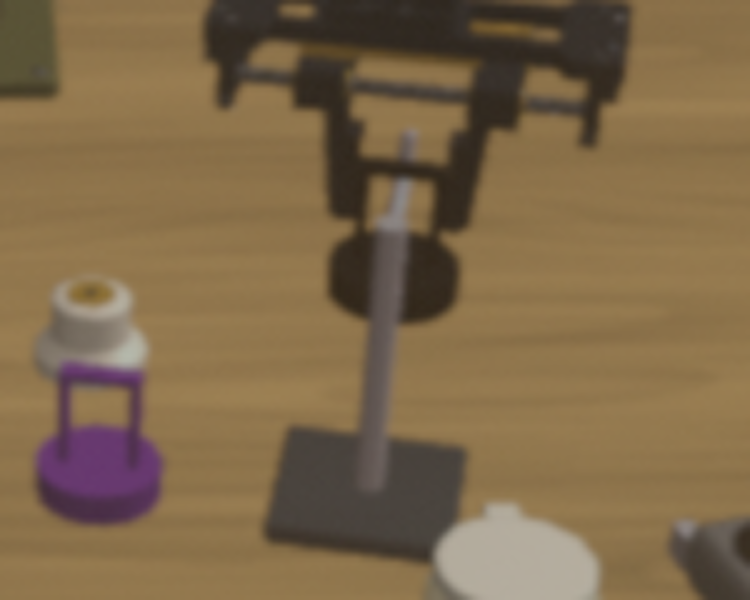

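The loop is over the prong with about 4 mm still to drop. Lowering to contact.

Request:
send_rows([
  {"grip":0.3,"dx":0,"dy":0,"dz":2,"turn":0},
  {"grip":0.3,"dx":0,"dy":0,"dz":1.5,"turn":0},
  {"grip":0.3,"dx":0,"dy":0,"dz":1,"turn":0},
  {"grip":0.3,"dx":0,"dy":0,"dz":0,"turn":0},
], force=30)

```text
clock: 13.2
tool_pos: [0.4954, 0.247, 0.0965]
eef_rot: [0.13, 0.992, -0.0, -0.0]
contact_force: [-0.6, -0.1, -0.9]
opening: 0.45
```

Request:
send_rows([
  {"grip":0.3,"dx":0,"dy":0,"dz":1,"turn":0},
  {"grip":0.3,"dx":0,"dy":0,"dz":1,"turn":0},
  {"grip":0.3,"dx":0,"dy":0,"dz":0,"turn":0},
], force=30)

```text
clock: 13.5
tool_pos: [0.4956, 0.2472, 0.0954]
eef_rot: [0.13, 0.992, -0.0, 0.0]
contact_force: [-1.0, -1.9, 5.9]
opening: 0.448
```

The loop rests on the prong (+6 N upward). I'll open gently and withdraw upward.

Request:
send_rows([
  {"grip":0.5,"dx":0,"dy":0,"dz":0,"turn":0},
  {"grip":0.58,"dx":0,"dy":0,"dz":0,"turn":0},
  {"grip":0.66,"dx":0,"dy":0,"dz":0,"turn":0},
  {"grip":0.75,"dx":0,"dy":0,"dz":0,"turn":0},
  {"grip":0.75,"dx":0,"dy":0,"dz":0,"turn":0},
  {"grip":0.75,"dx":0,"dy":0,"dz":-5,"turn":0},
  {"grip":0.75,"dx":0,"dy":0,"dz":-15,"turn":0},
  {"grip":0.75,"dx":0,"dy":0,"dz":-30,"turn":0},
  {"grip":0.75,"dx":0,"dy":0,"dz":-40,"turn":0},
  {"grip":0.75,"dx":0,"dy":0,"dz":-20,"turn":0},
], force=30)

```text
clock: 14.5
tool_pos: [0.4961, 0.2488, 0.2088]
eef_rot: [0.129, 0.992, 0.002, 0.002]
contact_force: [0.8, -0.7, 0.1]
opening: 0.749
```

```bash
python3 - <<'E'
from h import *
s,r=tool()
for n,a,b in (('scene',(180,300),(350,500)),('side',(230,370),(270,460))):
    p2=snapshot(n);im=cv2.cvtColor(p2['img'],4)
    cv2.imwrite(f'pics/h4{n}.png',cv2.resize(im[a[0]:a[1],b[0]:b[1]],None,fx=4,fy=4,interpolation=2))
    w=world(p2);rect(sel(w,[.44,.19,.095],[.527,.31,.109]),n+' disc');rect(sel(w,[.48,.2,.156],[.515,.3,.165]),n+' bar')
to(r,s,[.553,-.2445,s['tool_pos'][2]])
E
```

```text
clk 14.5 tcp [0.4961 0.2488 0.2088] yaw 165.15 tilt z [ 0.004  0.003 -1.   ] F [ 0.8 -0.7  0.1] op 0.749 q7 0.12
scene disc 198 mean [0.5066 0.2442 0.105 ] box [497.2 244.9] [59.9 60.3] long axis 173.8
scene bar 66 mean [0.4983 0.2453 0.1593] box [494.  246.7] [39.8 23.2] long axis 73.4
side disc 349 mean [0.4954 0.2566 0.106 ] box [495.5 251. ] [55.6 62. ] long axis 165.3
side bar 99 mean [0.4957 0.2498 0.1596] box [494.6 250.5] [26.8 38. ] long axis 101.5
delta tool mm [-181.4 -462.2   -1.5]
```

View pics/h4scene.png

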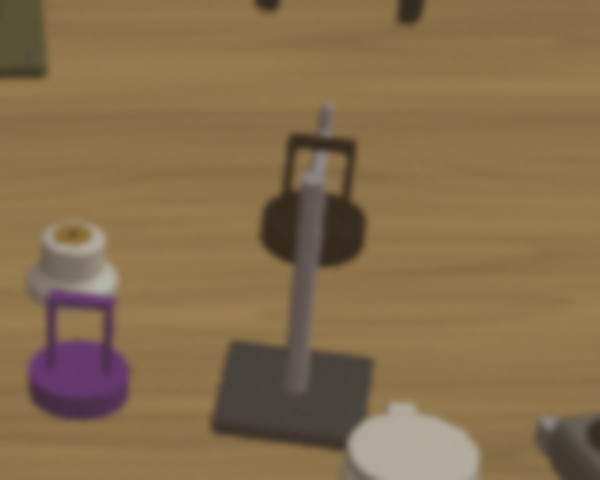

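View pics/h4side.png

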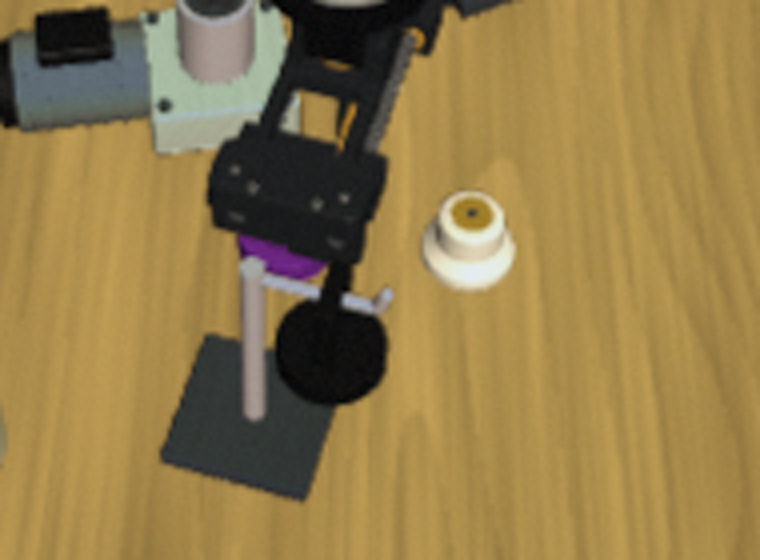

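The cap hangs on the prong, about 45 mm from the post, and the fingers are clear. Next I put the wrist camera straight above the socket to read its slots.

Request:
send_rows([
  {"grip":0.75,"dx":-31.4,"dy":-34,"dz":0,"turn":0},
  {"grip":0.75,"dx":-31.4,"dy":-34,"dz":0,"turn":0},
  {"grip":0.75,"dx":-31.4,"dy":-34,"dz":0,"turn":0},
  {"grip":0.75,"dx":-31.4,"dy":-34,"dz":0,"turn":0},
  {"grip":0.75,"dx":-31.4,"dy":-34,"dz":0,"turn":0},
  {"grip":0.75,"dx":-31.4,"dy":-34,"dz":0,"turn":0},
  {"grip":0.75,"dx":-31.4,"dy":-34,"dz":0,"turn":0},
  {"grip":0.75,"dx":0,"dy":0,"dz":40,"turn":0},
  {"grip":0.75,"dx":0,"dy":0,"dz":30,"turn":0},
  {"grip":0.75,"dx":0,"dy":0,"dz":0,"turn":0},
  {"grip":0.75,"dx":0,"dy":0,"dz":0,"turn":0},
], force=30)

```text
clock: 15.7
tool_pos: [0.6464, -0.0389, 0.1348]
eef_rot: [0.129, 0.992, 0.0, -0.0]
contact_force: [0.4, 0.2, -0.2]
opening: 0.749
```

```bash
python3 - <<'E'
from h import *
import pickle
s,r=tool()
p=snapshot('wrist');save(p,'w7.png');pickle.dump(p,open('w7.pkl','wb'));w=world(p)
g=proj(p,[.577,-.019,.101]);print(g)
rim=sel(w,[.53,-.07,.097],[.63,.04,.105]);rect(rim,'rim')
c=(int(g[0]),int(g[1]));y0=max(c[1]-60,0);x0=c[0]-80
cv2.imwrite('pics/w7c.png',cv2.resize(cv2.cvtColor(p['img'],4)[y0:y0+120,x0:x0+160],None,fx=5,fy=5,interpolation=2));print(x0,y0)
E
```

```text
clk 15.7 tcp [ 0.6464 -0.0389  0.1348] yaw 165.16 tilt z [-0.001  0.001 -1.   ] F [ 0.4  0.2 -0.2] op 0.749 q7 0.67
(np.float64(314.7360155508843), np.float64(139.08852008497365))
rim 4200 mean [ 0.5759 -0.0193  0.1004] box [576.7 -19.5] [51.2 51. ] long axis 27.7
234 79
```

View pics/w7c.png

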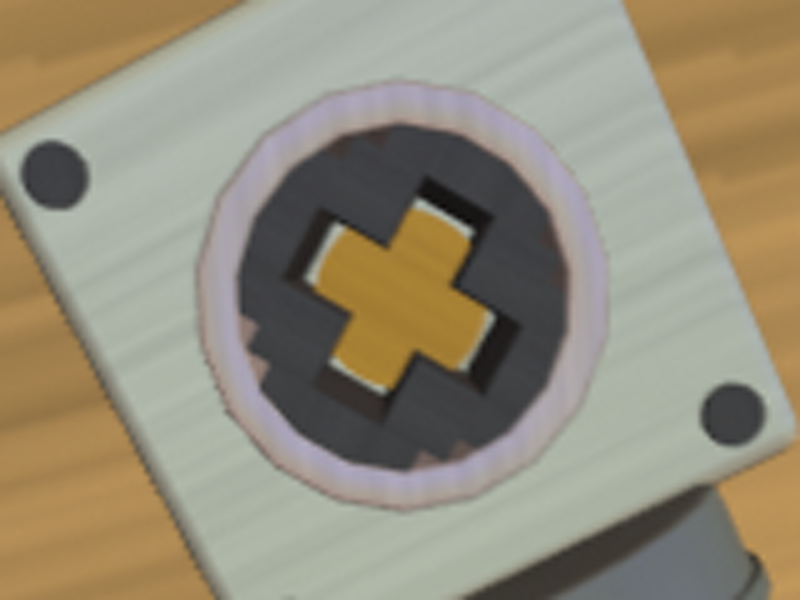

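View pics/w7.png

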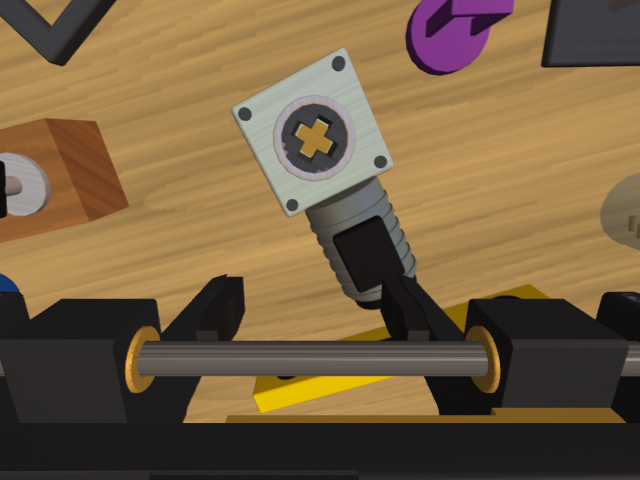

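The crop shows the cross-shaped bore clearly. In crop pixels the slot ends have midpoints near (459,197), (352,403), (304,244) and (502,359). I'll turn those into a yaw.

```bash
python3 - <<'E'
from h import *
import pickle
p=pickle.load(open('w7.pkl','rb'));R=np.array(p['R']);C=-R.T@p['t'];F=f(p)
def pl(u,v,z):
    d=R.T@np.array([(u-p['cx'])/F,(v-p['cy'])/F,1]);return C+d*(z-C[2])/d[2]
def cr(x,y): return pl(234+(x+.5)/5-.5,79+(y+.5)/5-.5,.100)
T,B,L,Rr=[cr(*q) for q in ((459,196.5),(351.5,402.5),(303.5,244),(501.5,358.5))]
for a,b in ((T,B),(L,Rr)):
    d=b-a;print((a+b)/2,np.linalg.norm(d),np.degrees(np.arctan2(d[1],d[0]))%180)
w=world(p)
# automatic: plunger (orange) mask orientation
hsv=cv2.cvtColor(p['img'],cv2.COLOR_RGB2HSV)[79:199,234:394]
m=((hsv[...,0]>12)&(hsv[...,0]<26)&(hsv[...,1]>170)).astype(np.uint8);print(m.sum())
v,u=np.nonzero(m[25:90,45:115]);pts=np.array([pl(a+45+234,b+25+79,.066)[:2] for a,b in zip(u,v)])
k=pts.mean(0);d=pts-k;th=np.arctan2(d[:,1],d[:,0]);rr=np.hypot(*d.T)
sel_=rr>.005;print(k,np.degrees(np.angle((rr[sel_]**2*np.exp(4j*th[sel_])).sum())/4))
print('slot depth pts',np.nanmin(w[125:155,300:330,2]))
E
```

```text
[ 0.57683339 -0.01912018  0.1       ] 0.028080916555168797 136.7329548040534
[ 0.57686851 -0.01924619  0.1       ] 0.028268827205651114 46.04764627316992
681
[ 0.57680499 -0.01947164] -44.44436840638359
slot depth pts 0.03854471224761675
```

The slots lie at 46° (mod 90°), with the axis at (0.5768, −0.0194). Two methods agree. Now to the key.

Request:
send_rows([
  {"grip":0.75,"dx":0,"dy":0,"dz":-40,"turn":0},
  {"grip":0.75,"dx":7,"dy":-35,"dz":-30,"turn":0},
  {"grip":0.75,"dx":7.5,"dy":-37,"dz":-30,"turn":0},
  {"grip":0.75,"dx":7.5,"dy":-48,"dz":0,"turn":0},
  {"grip":0.75,"dx":7.5,"dy":-48,"dz":0,"turn":0},
  {"grip":0.75,"dx":7.5,"dy":-48,"dz":0,"turn":0},
  {"grip":0.75,"dx":0,"dy":-6.5,"dz":0,"turn":0.12},
  {"grip":0.75,"dx":0,"dy":0,"dz":0,"turn":0.12},
  {"grip":0.75,"dx":0,"dy":0,"dz":0,"turn":0},
  {"grip":0.75,"dx":0,"dy":0,"dz":0,"turn":0},
], force=30)

```text
clock: 16.75
tool_pos: [0.5547, -0.2441, 0.2364]
eef_rot: [0.245, 0.969, -0.0, 0.001]
contact_force: [0.3, 1.0, -0.2]
opening: 0.75
```

```bash
python3 - <<'E'
from h import *
import pickle
s,r=tool()
p=snapshot('wrist');save(p,'w8.png');pickle.dump(p,open('w8.pkl','wb'));w=world(p)
rect(sel(w,[.5,-.3,.085],[.62,-.19,.13]),'handle')
q=sel(w,[.5,-.3,.114],[.62,-.19,.122]);rect(q,'handle top');
d=q[:,:2]-q[:,:2].mean(0);e,v=np.linalg.eigh(d.T@d);print('pca',np.degrees(np.arctan2(v[1,1],v[0,1]))%180,q[:,2].mean())
rect(sel(w,[.5,-.3,.0635],[.62,-.19,.069]),'collar')
rect(sel(w,[.5,-.3,.057],[.62,-.19,.063]),'block')
E
```

```text
clk 16.75 tcp [ 0.5547 -0.2441  0.2364] yaw 151.61 tilt z [ 0.003 -0.001 -1.   ] F [ 0.3  1.  -0.2] op 0.75 q7 0.84
handle 715 mean [ 0.5485 -0.2444  0.1158] box [ 550.6 -245.6] [14. 41.] long axis 153.1
handle top 644 mean [ 0.5502 -0.2453  0.1176] box [ 550.6 -245.7] [13.9 40.9] long axis 153.7
pca 153.27643242374862 0.11759877516411936
collar 961 mean [ 0.5493 -0.2444  0.066 ] box [ 550.2 -245.4] [46.4 45.4] long axis 60.5
block 3643 mean [ 0.5479 -0.2441  0.06  ] box [ 551.3 -246. ] [80.3 80.4] long axis 178.1
```

View pics/w8.png

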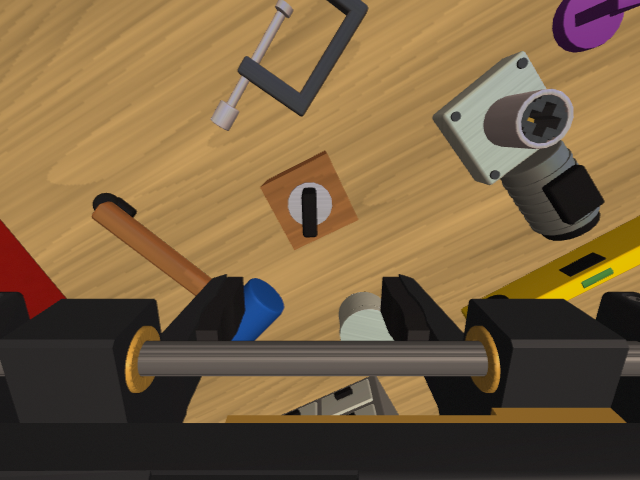

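The key axis is at (0.5506, −0.2457), with the handle's long side at 153.3° and its top at 0.118, which matches the description. Only this key stands in the block. Descending to grip it across its thickness.

Request:
send_rows([
  {"grip":0.75,"dx":2.8,"dy":-3.3,"dz":25,"turn":-0.03},
  {"grip":0.75,"dx":0,"dy":0,"dz":45,"turn":0},
  {"grip":0.75,"dx":0,"dy":0,"dz":45,"turn":0},
  {"grip":0.75,"dx":0,"dy":0,"dz":35,"turn":0},
  {"grip":0.75,"dx":0,"dy":0,"dz":25,"turn":0},
  {"grip":0.75,"dx":0,"dy":0,"dz":11,"turn":0},
  {"grip":0.5,"dx":0,"dy":0,"dz":0,"turn":0},
  {"grip":0.3,"dx":0,"dy":0,"dz":0,"turn":0},
  {"grip":0.2,"dx":0,"dy":0,"dz":0,"turn":0},
  {"grip":0.1,"dx":0,"dy":0,"dz":0,"turn":0},
  {"grip":0.05,"dx":0,"dy":0,"dz":0,"turn":0},
  {"grip":0.05,"dx":0,"dy":0,"dz":0,"turn":0},
  {"grip":0.05,"dx":0,"dy":0,"dz":0,"turn":0},
  {"grip":0.05,"dx":0,"dy":0,"dz":0,"turn":0},
], force=50)

```text
clock: 18.2
tool_pos: [0.5501, -0.2462, 0.0489]
eef_rot: [0.233, 0.973, 0.0, 0.0]
contact_force: [-0.0, 0.4, 2.6]
opening: 0.15
```

```bash
python3 - <<'E'
from h import *
s,r=tool()
p=snapshot('wrist');save(p,'w9.png')
E
```

```text
clk 18.2 tcp [ 0.5501 -0.2462  0.0489] yaw 153.09 tilt z [ 0.001  0.    -1.   ] F [-0.   0.4  2.6] op 0.15 q7 0.67
```

View pics/w9.png

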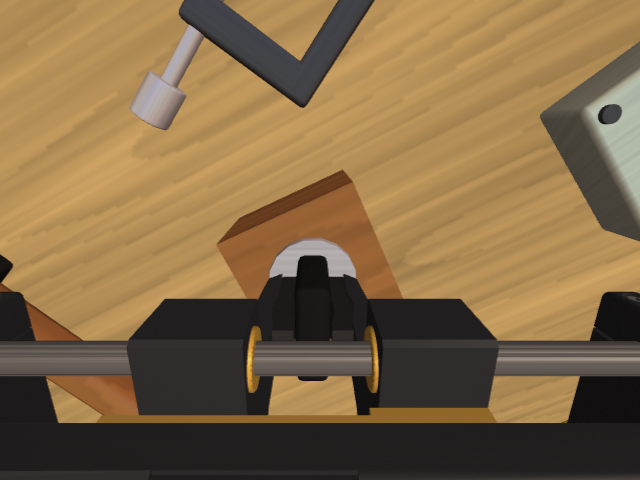

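Request:
send_rows([
  {"grip":0.05,"dx":0,"dy":0,"dz":-5,"turn":0},
  {"grip":0.05,"dx":0,"dy":0,"dz":-20,"turn":0},
  {"grip":0.05,"dx":0,"dy":0,"dz":-35,"turn":0},
  {"grip":0.05,"dx":0,"dy":0,"dz":-35,"turn":0},
  {"grip":0.05,"dx":0,"dy":0,"dz":-20,"turn":0},
  {"grip":0.05,"dx":0,"dy":0,"dz":0,"turn":0},
  {"grip":0.05,"dx":13.1,"dy":35.7,"dz":0,"turn":0},
  {"grip":0.05,"dx":13.1,"dy":35.7,"dz":0,"turn":0},
  {"grip":0.05,"dx":13.1,"dy":35.7,"dz":0,"turn":0},
  {"grip":0.05,"dx":13.1,"dy":35.7,"dz":0,"turn":0},
  {"grip":0.05,"dx":13.1,"dy":35.7,"dz":0,"turn":0},
  {"grip":0.05,"dx":13.1,"dy":35.7,"dz":0,"turn":0},
  {"grip":0.05,"dx":0,"dy":0,"dz":0,"turn":0.1},
  {"grip":0.05,"dx":0,"dy":0,"dz":0,"turn":0.1},
  {"grip":0.05,"dx":0,"dy":0,"dz":0,"turn":0.1},
  {"grip":0.05,"dx":0,"dy":0,"dz":0,"turn":0},
  {"grip":0.05,"dx":0,"dy":0,"dz":0,"turn":0},
], force=55)

```text
clock: 19.95
tool_pos: [0.5759, -0.0203, 0.1625]
eef_rot: [0.374, 0.927, -0.001, -0.001]
contact_force: [-0.5, -0.1, -1.8]
opening: 0.153
```

```bash
python3 - <<'E'
from h import *
import pickle
s,r=tool()
for n in ('scene','side','wrist'):
    p=snapshot(n);im=cv2.cvtColor(p['img'],4);pickle.dump(p,open(f'k_{n}.pkl','wb'));w=world(p)
    g=proj(p,[.577,-.019,.13]);c=(int(g[0]),int(g[1]));print(n,c)
    if n!='wrist': cv2.imwrite(f'pics/k_{n}.png',cv2.resize(im[c[1]-50:c[1]+50,c[0]-65:c[0]+65],None,fx=6,fy=6,interpolation=2))
    else: save(p,'k_wrist.png')
    for a,b in ((.112,.125),(.125,.14),(.14,.155),(.155,.17),(.17,.184)):
        q=sel(w,[.53,-.065,a],[.63,.03,b]); 
        if len(q): print(n,a,len(q),q.mean(0).round(4),q.min(0).round(4),q.max(0).round(4))
E
```

```text
clk 19.95 tcp [ 0.5759 -0.0203  0.1625] yaw 136.03 tilt z [-0.002 -0.001 -1.   ] F [-0.5 -0.1 -1.8] op 0.153 q7 0.15
scene (316, 244)
scene 0.125 35 [ 0.5859 -0.0233  0.1358] [ 0.5817 -0.0333  0.1292] [ 0.5897 -0.013   0.1399]
scene 0.14 56 [ 0.5866 -0.023   0.1482] [ 0.5819 -0.0333  0.1405] [ 0.5936 -0.0127  0.155 ]
scene 0.155 39 [ 0.5874 -0.0218  0.161 ] [ 0.5824 -0.0325  0.1553] [ 0.592  -0.0123  0.1683]
scene 0.17 178 [ 0.5873 -0.0218  0.1795] [ 0.5593 -0.0457  0.1727] [ 0.6054 -0.0008  0.1834]
side (323, 220)
side 0.125 17 [ 0.5775 -0.0144  0.1365] [ 0.5676 -0.0187  0.1296] [ 0.5882 -0.0114  0.1399]
side 0.14 36 [ 0.5773 -0.0139  0.1476] [ 0.5674 -0.0208  0.1402] [ 0.588  -0.0085  0.1545]
side 0.155 16 [ 0.5783 -0.0121  0.159 ] [ 0.5673 -0.0163  0.1554] [ 0.5876 -0.0084  0.164 ]
side 0.17 139 [ 0.5776 -0.0116  0.1805] [ 0.5547 -0.0321  0.1746] [0.6002 0.0034 0.1836]
wrist (315, 248)
wrist 0.125 19 [ 0.5671 -0.0125  0.1372] [ 0.5651 -0.0146  0.1353] [ 0.5689 -0.0107  0.1398]
wrist 0.14 9 [ 0.5667 -0.0126  0.1408] [ 0.565  -0.0144  0.1402] [ 0.5691 -0.0103  0.1414]
wrist 0.17 2013 [ 0.5665 -0.012   0.1798] [ 0.5526 -0.0364  0.174 ] [0.5914 0.0024 0.1823]
```

View pics/k_scene.png

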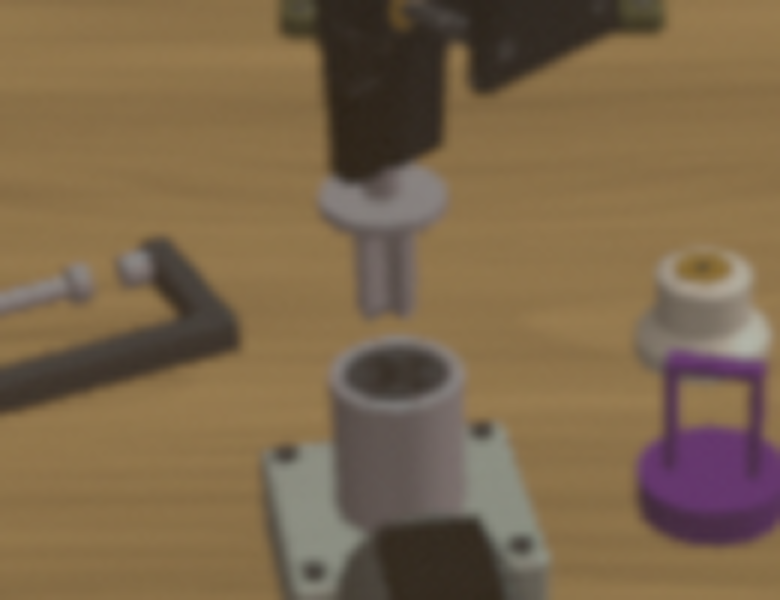

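View pics/k_side.png

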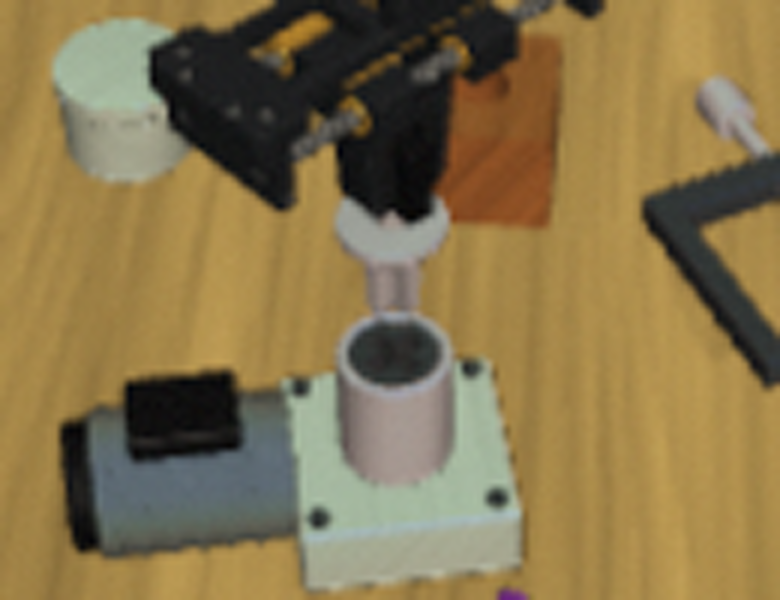

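View pics/k_wrist.png

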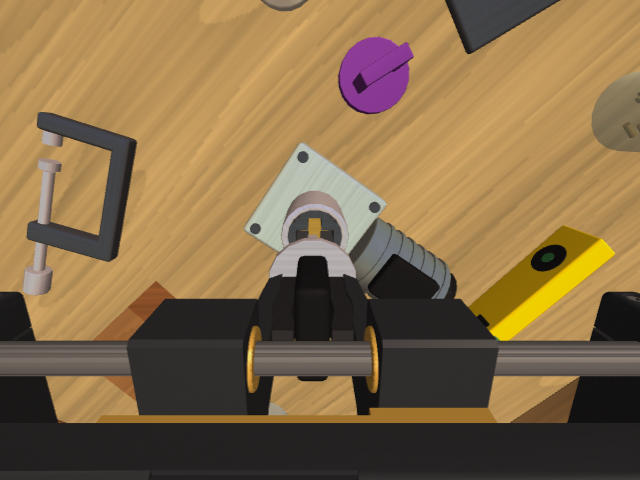

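The key is above the socket with its fins visible. I'll check alignment with model overlays of collar, fins and rim in all three pictures before pushing in.

```bash
cat > ov.py <<'E'
from h import *
import pickle,sys
from scipy.optimize import minimize
def run(kx,ky,kz,yaw,tag):
    for n in ('scene','side','wrist'):
        p=pickle.load(open(f'k_{n}.pkl','rb'));im=cv2.cvtColor(p['img'],4)
        k=6;g=proj(p,[.577,-.019,.14]);x0,y0=int(g[0])-65,int(g[1])-50
        big=cv2.resize(im[y0:y0+100,x0:x0+130],None,fx=k,fy=k,interpolation=2)
        def P(X):
            u,v=proj(p,X);return [int((u-x0+.5)*k),int((v-y0+.5)*k)]
        a=np.linspace(0,2*np.pi,60)
        for cx,cy,z,rr,col in ((.5768,-.0194,.101,.026,(0,255,0)),(kx,ky,kz,.024,(0,0,255)),(kx,ky,kz+.006,.024,(255,0,255))):
            cv2.polylines(big,[np.array([P([cx+rr*np.cos(t),cy+rr*np.sin(t),z]) for t in a])],True,col,1)
        for t in (yaw,yaw+90):
            d=np.array([np.cos(np.radians(t)),np.sin(np.radians(t))])*.013
            for sg in (1,-1): cv2.line(big,P([kx+sg*d[0],ky+sg*d[1],kz]),P([kx+sg*d[0],ky+sg*d[1],kz-.039]),(255,255,0),1)
        cv2.imwrite(f'pics/ov{tag}_{n}.png',big)
E
python3 - <<'E'
from ov import *
run(.5764,-.0198,.1735,46,'a')
p=pickle.load(open('k_wrist.pkl','rb'));w=world(p)
q=sel(w,[.53,-.065,.174],[.63,.03,.1825]);rect(q,'collar')
q=q[np.hypot(*(q[:,:2]-[.5764,-.0198]).T)<.03]
b=cv2.convexHull((q[:,:2]*1000).astype(np.float32))[:,0];
from scipy.optimize import least_squares
# only far arc
arc=b[np.hypot(*(b-[576.4,-19.8]).T)>22]
res=least_squares(lambda c:np.hypot(arc[:,0]-c[0],arc[:,1]-c[1])-24,[576,-20],loss='soft_l1');print(len(arc),res.x,res.cost,q[:,2].mean())
E
```

```text
collar 2013 mean [ 0.5665 -0.012   0.1798] box [567.2 -12.3] [46.8 21.9] long axis 45.5
30 [576.59399448 -21.49810323] 1.130806759382569 0.1797696439246363
```

View pics/ova_scene.png

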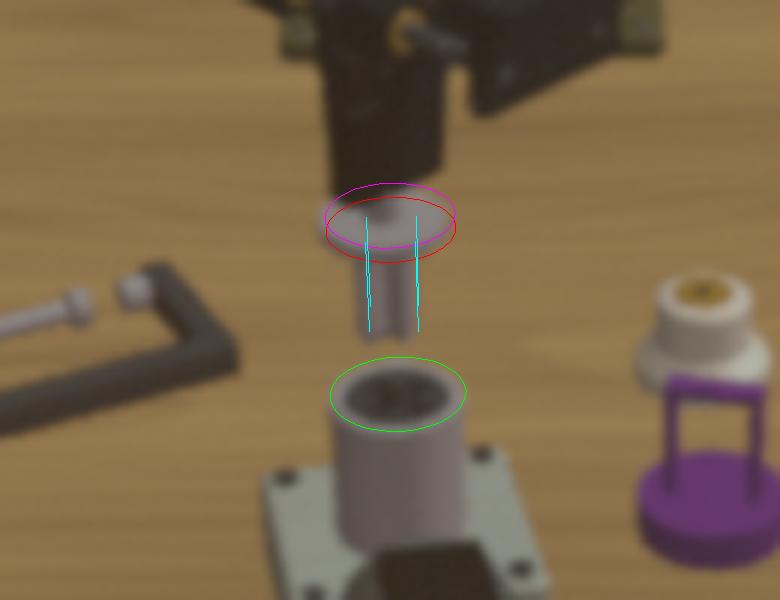

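View pics/ova_side.png

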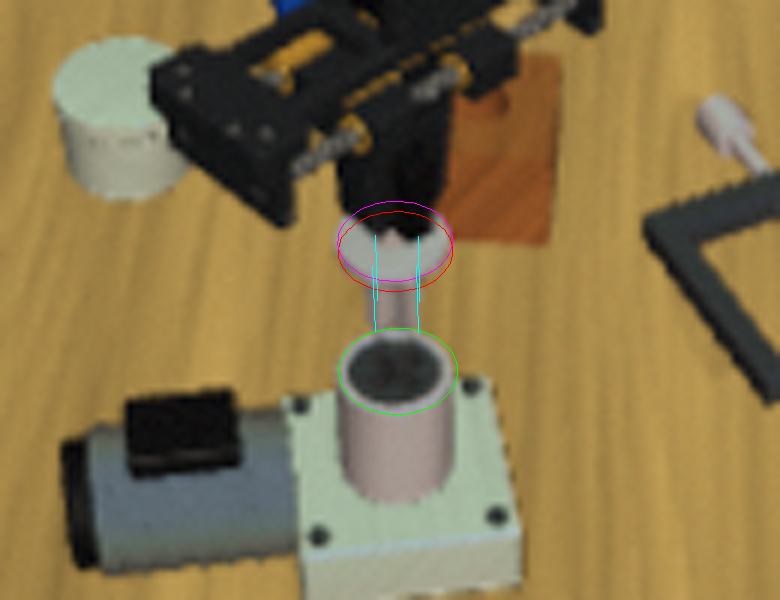

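View pics/ova_wrist.png

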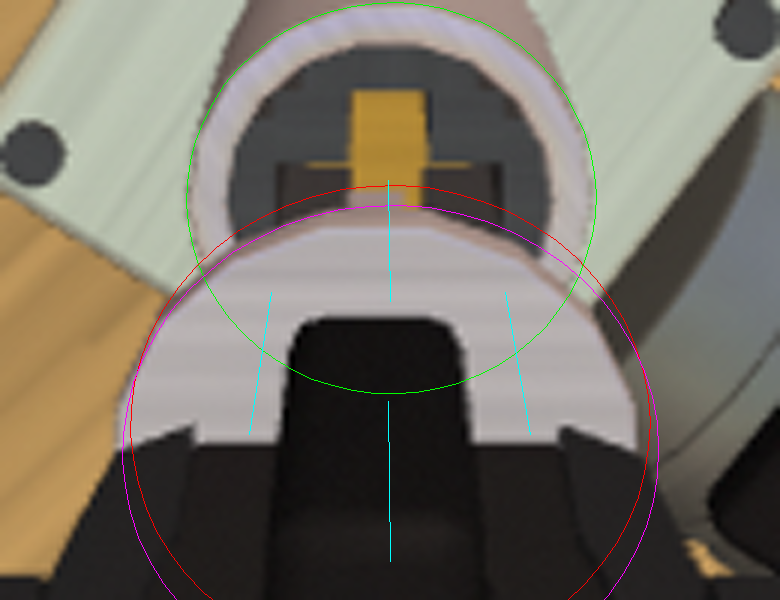

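The overlays agree that the key sits about 2 mm too far in −y (wrist fit −1.6, scene −3). Its yaw matches the slots. I'll correct by +2.2 mm in y and go down slowly.

Request:
send_rows([
  {"grip":0.05,"dx":1.5,"dy":1.6,"dz":0,"turn":0},
  {"grip":0.05,"dx":0,"dy":0,"dz":8,"turn":0},
  {"grip":0.05,"dx":0,"dy":0,"dz":8,"turn":0},
  {"grip":0.05,"dx":0,"dy":0,"dz":3,"turn":0},
  {"grip":0.05,"dx":0,"dy":0,"dz":0,"turn":0},
], force=60)

```text
clock: 20.6
tool_pos: [0.5761, -0.0179, 0.1437]
eef_rot: [0.375, 0.927, -0.0, -0.001]
contact_force: [-0.1, -0.0, -2.7]
opening: 0.153
```

```bash
python3 - <<'E'
from ov import *
s,r=tool()
for n in ('scene','side','wrist'):
    p=snapshot(n);pickle.dump(p,open(f'k_{n}.pkl','wb'))
t=s['tool_pos'];run(t[0]+.0003,t[1]-.0015,t[2]+.0095,46,'b')
E
```

```text
clk 20.6 tcp [ 0.5761 -0.0179  0.1437] yaw 135.91 tilt z [-0.002 -0.    -1.   ] F [-0.1 -0.  -2.7] op 0.153 q7 0.12
```

View pics/ovb_scene.png

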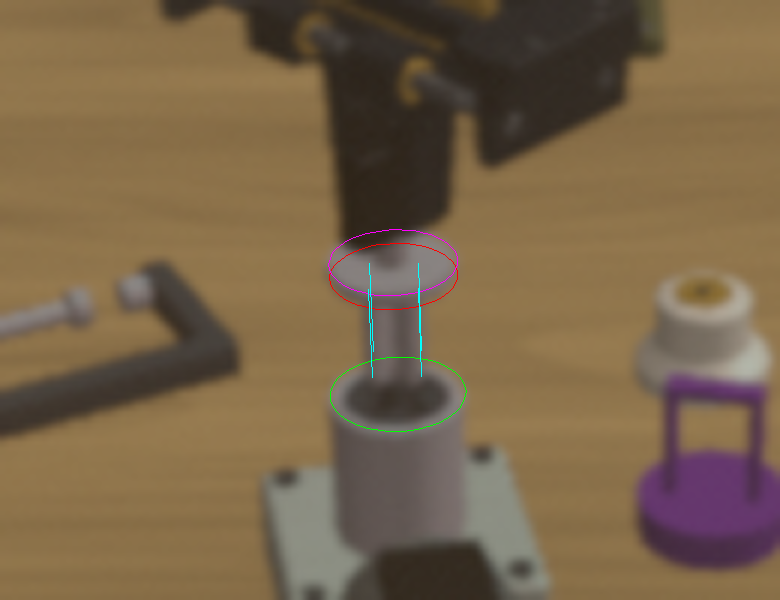

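View pics/ovb_side.png

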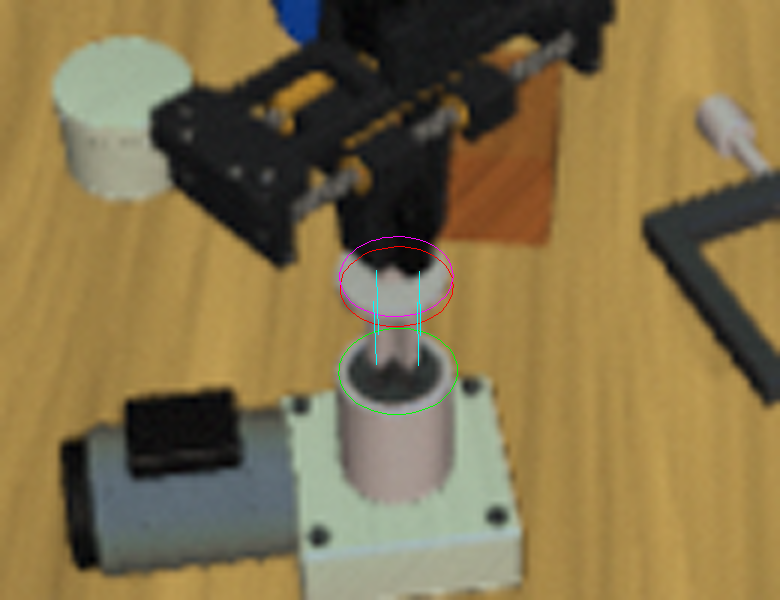

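The stem is centred over the bore in both views. Lowering further while watching the force.

Request:
send_rows([
  {"grip":0.05,"dx":0.3,"dy":0.4,"dz":4,"turn":0},
  {"grip":0.05,"dx":0,"dy":0,"dz":4,"turn":0},
  {"grip":0.05,"dx":0,"dy":0,"dz":4,"turn":0},
  {"grip":0.05,"dx":0,"dy":0,"dz":2,"turn":0},
  {"grip":0.05,"dx":0,"dy":0,"dz":0,"turn":0},
], force=60)

```text
clock: 21.25
tool_pos: [0.5765, -0.0173, 0.1302]
eef_rot: [0.375, 0.927, -0.0, -0.0]
contact_force: [0.1, 0.6, -0.7]
opening: 0.154
```

The tip is past the slot tops (about 5 mm below the rim) with no contact force, so it meshes. Continuing.

Request:
send_rows([
  {"grip":0.05,"dx":0,"dy":0,"dz":4,"turn":0},
  {"grip":0.05,"dx":0,"dy":0,"dz":5,"turn":0},
  {"grip":0.05,"dx":0,"dy":0,"dz":5,"turn":0},
  {"grip":0.05,"dx":0,"dy":0,"dz":5,"turn":0},
  {"grip":0.05,"dx":0,"dy":0,"dz":5,"turn":0},
  {"grip":0.05,"dx":0,"dy":0,"dz":0,"turn":0},
], force=60)

```text
clock: 21.85
tool_pos: [0.5761, -0.0173, 0.1057]
eef_rot: [0.375, 0.927, -0.0, -0.001]
contact_force: [0.4, 0.1, -2.7]
opening: 0.152
```

Request:
send_rows([
  {"grip":0.05,"dx":0,"dy":0,"dz":3,"turn":0},
  {"grip":0.05,"dx":0,"dy":0,"dz":3,"turn":0},
  {"grip":0.05,"dx":0,"dy":0,"dz":3,"turn":0},
  {"grip":0.05,"dx":0,"dy":0,"dz":2,"turn":0},
  {"grip":0.05,"dx":0,"dy":0,"dz":0,"turn":0},
], force=60)

```text
clock: 22.35
tool_pos: [0.577, -0.0171, 0.096]
eef_rot: [0.375, 0.927, 0.0, 0.0]
contact_force: [-0.8, -0.0, 5.4]
opening: 0.15
```

```bash
python3 - <<'E'
from ov import *
s,r=tool()
for n in ('scene','side','wrist'):
    p=snapshot(n);pickle.dump(p,open(f'k_{n}.pkl','wb'));w=world(p)
    q=sel(w,[.54,-.055,.095],[.61,.02,.118])
    print(n,np.histogram(q[:,2],bins=np.arange(.095,.119,.002))[0])
t=s['tool_pos'];run(.5768,-.0194,.101,46,'c')
E
```

```text
clk 22.35 tcp [ 0.577  -0.0171  0.096 ] yaw 135.9 tilt z [ 0.001 -0.    -1.   ] F [-0.8 -0.   5.4] op 0.15 q7 0.06
scene [13 21 42 42  6  0  4 11 46 83 25]
side [11 12 19 28 10  3  3  6 23 63 31]
wrist [  73   78  450  293    0    0   37   73  737 1170    2]
```

View pics/ovc_scene.png

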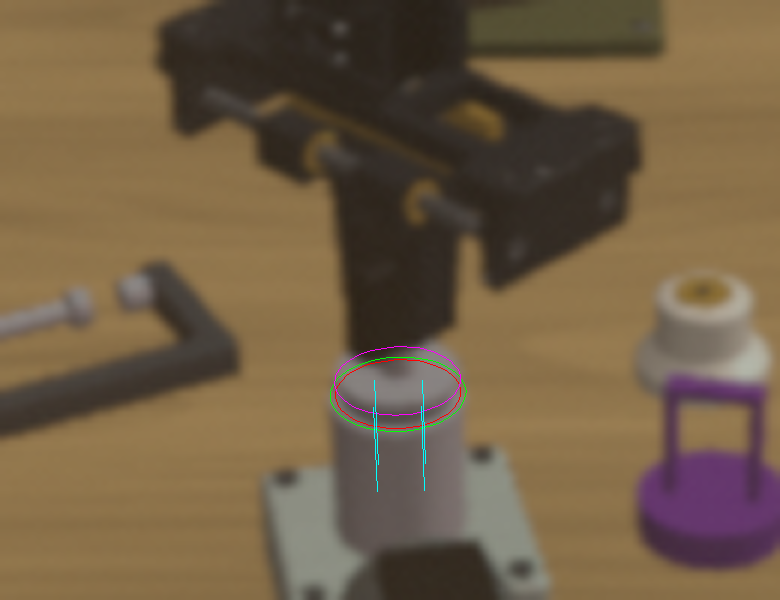

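The collar is about 6.5 mm above the rim and the spring is pushing back at 5 N. Pressing home.

Request:
send_rows([
  {"grip":0.05,"dx":0,"dy":0,"dz":2,"turn":0},
  {"grip":0.05,"dx":0,"dy":0,"dz":2,"turn":0},
  {"grip":0.05,"dx":0,"dy":0,"dz":2,"turn":0},
  {"grip":0.05,"dx":0,"dy":0,"dz":1,"turn":0},
  {"grip":0.05,"dx":0,"dy":0,"dz":0,"turn":0},
], force=60)

```text
clock: 23.0
tool_pos: [0.5771, -0.0171, 0.0899]
eef_rot: [0.375, 0.927, -0.0, 0.001]
contact_force: [-3.0, -1.1, 12.3]
opening: 0.153
```

Request:
send_rows([
  {"grip":0.05,"dx":0,"dy":0,"dz":1,"turn":0},
  {"grip":0.05,"dx":0,"dy":0,"dz":1,"turn":0},
  {"grip":0.05,"dx":0,"dy":0,"dz":0,"turn":0},
  {"grip":0.05,"dx":0,"dy":0,"dz":0,"turn":0},
], force=60)

```text
clock: 23.4
tool_pos: [0.5771, -0.0172, 0.0898]
eef_rot: [0.375, 0.927, -0.0, 0.001]
contact_force: [-7.4, -2.4, 26.5]
opening: 0.153
```

```bash
python3 - <<'E'
from ov import *
s,r=tool()
for n in ('scene','side','wrist'):
    p=snapshot(n);pickle.dump(p,open(f'k_{n}.pkl','wb'));w=world(p)
    q=sel(w,[.54,-.055,.095],[.61,.02,.118])
    print(n,np.histogram(q[:,2],bins=np.arange(.095,.119,.001))[0])
    if n=='wrist': save(p,'fin_w.png')
run(.5768,-.0194,.101,46,'d')
E
```

```text
clk 23.4 tcp [ 0.5771 -0.0172  0.0898] yaw 135.89 tilt z [ 0.002 -0.002 -1.   ] F [-7.4 -2.4 26.5] op 0.153 q7 0.05
scene [15  7  5  6  9 10 15 17  7 10 12 36 44 35 13  4  2  3  3  1  2  1  2]
side [ 5  7  6  5  8  5  7 11  6  6 12 15 25 29 19 14  6  2  0  1  0  0  0]
wrist [ 32  51  44  48 110 273 161  46  49  43 119 818 863  92   1   0   0   0
   0   0   0   0   0]
```

View pics/ovd_scene.png

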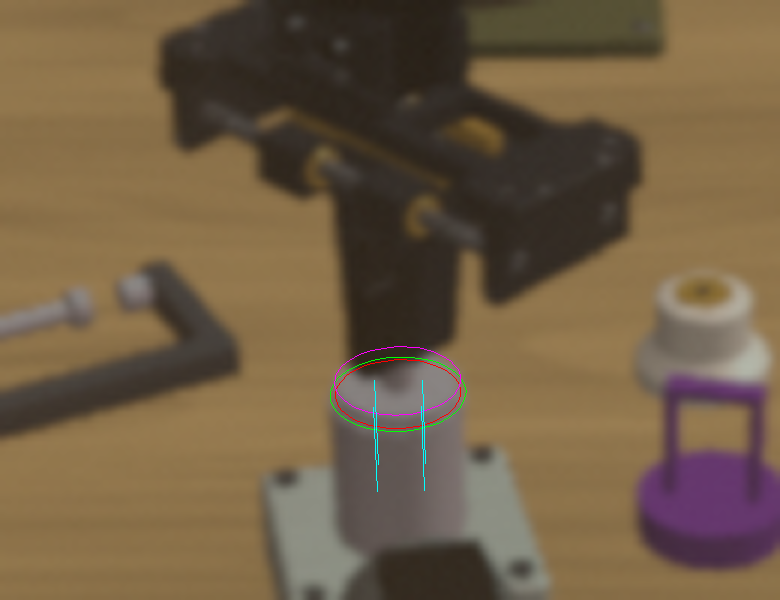

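View pics/ovd_wrist.png

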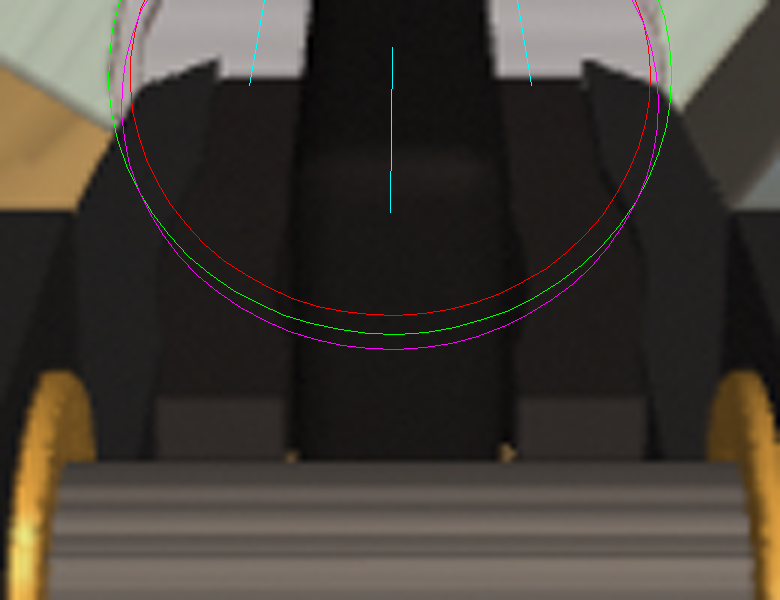

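The collar top is at 0.107, which is the rim plus 6 mm. TCP z stopped while the force rose to 26 N, so it is a hard stop. One more settle, and a look at the hung cap.

Request:
send_rows([
  {"grip":0.05,"dx":0,"dy":0,"dz":0,"turn":0},
  {"grip":0.05,"dx":0,"dy":0,"dz":0,"turn":0},
  {"grip":0.05,"dx":0,"dy":0,"dz":0,"turn":0},
  {"grip":0.05,"dx":0,"dy":0,"dz":0,"turn":0},
  {"grip":0.05,"dx":0,"dy":0,"dz":0,"turn":0},
], force=60)

```text
clock: 24.05
tool_pos: [0.5771, -0.0171, 0.0898]
eef_rot: [0.375, 0.927, -0.0, 0.001]
contact_force: [-7.1, -1.9, 27.0]
opening: 0.157
```

```bash
python3 - <<'E'
from h import *
s,r=tool()
p=snapshot('side');save(p,'fin_side.png');p=snapshot('wrist');w=world(p);q=sel(w,[.54,-.055,.104],[.61,.02,.112]);print(np.median(q[:,2]),len(q))
E
```

```text
clk 24.05 tcp [ 0.5771 -0.0171  0.0898] yaw 135.89 tilt z [ 0.002 -0.002 -1.   ] F [-7.1 -1.9 27. ] op 0.157 q7 0.05
0.1069559569152024 1947
```

View pics/fin_side.png

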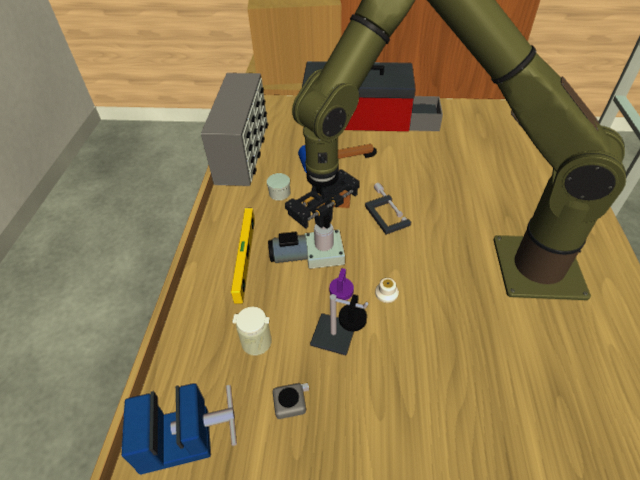

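The side picture shows the cap hanging on the hook at (352,317) and the key gripped in the socket at (324,232). The bystanders and the purple look-alike are where they were. The push is steady at 27 N, so I'm handing in.

```bash
python3 -c "
from plant import finish_job
print(finish_job())"
```

```text
the job is handed in; nothing more can be done
None
```

The black cap hangs by its loop on the hook, and I let go of it there. The key was turned about 17° to mesh with the slots and pushed fully home. The gripper still holds it down at about 27 N. I handed the job in at about 24 s; no verdict was reported.

- **Key seated:** the collar's top measured 0.107 m, which is the rim height plus the 6 mm collar. The height stopped falling while the force rose from 12 to 27 N, and it held steady for the last half second.
- **Cap:** the last side picture shows it on the prong, and an earlier measurement put it about 45 mm from the post. The other things on the bench look undisturbed.
- **Missed first grasp:** my first try at the cap closed on nothing and moved nothing. The real fingertips sit about 34 mm above the reported TCP, so I allowed for that from then on.
- **Sideways disagreement:** before insertion the wrist and scene cameras put the key 1.6 to 3 mm off in y, so I moved it 2.2 mm. It went in without resistance, but at the end a side force of about 7 N remains.

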